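# Set a pepper-mill blank under the drill and clamp it

### The job

Get the tall pepper-mill blank ready for boring: slide it standing on its end along the drill press's plywood top, pushing it low down so that it neither tips nor leaves the top, until it stands snug against both the fence and the stop block under the bit. Then swing the cam clamp's lever round until the cam bears firmly on the blank, and let go. Leave the bored blank, wax tin, brush and chuck key where they are.

Things in the scene. Friction and masses are not known exactly. Their poses are not given: they have to be found in the camera images.
- press: Fixed bench drill press, grey. Origin at bench height (z = 0) exactly under the spindle; may be turned a little about z. In its frame (mm): plywood top at z = 90, x -240 to 200, y -115 to 245. Column (70 dia.) at y = -170. Head overhangs the work: z 460 to 710, x -100 to 100, y -410 to 85. Feed spokes on its +x side.
- bit_tip (a point): Lower tip of the drill bit, 200 mm above the plywood, 20 mm above the blank's top. A clear chuck guard hangs round the bit from 10 to 150 mm above this tip, reaching 54 mm to either side in the press's x, 54 mm to +y and 13 mm to -y.
- fence_face (a point): Mid-length point at the foot of the fence's working face, on the plywood. Straight wooden fence along the press's x, 420 mm long, 40 mm high, 20 mm thick; the face looks to the press's +y and is 29 mm from the seat.
- stop_face (a point): Foot of the dark stop block's working face, on the plywood, 29 mm from the seat. The face looks to the press's -x; it runs from the fence 37 mm out to +y (8 mm past this point); the block is 40 mm high and 36 mm thick.
- seat (a point): The point on the plywood top straight under the bit, where the centre of the blank's underside stands when the blank touches fence and stop. Axes as the press.
- blank: The workpiece: light-brown wooden cylinder, 58 mm diameter, 180 mm tall (the top 10 mm is a 44 mm tenon), 0.23 to 0.43 kg, standing loose on the plywood top. Origin at the centre of its underside, z up its axis. Pushed higher than about 30 mm above the plywood it may tip.
- cam: Eccentric cam clamp: dark disc, 56 mm dia., 3 to 29 mm above the plywood, centre 9 mm off a vertical pivot, with a lever. Origin on the pivot at plywood height, 61.5 mm on the press's -x side of the seat. Yaw 0 to the press = open; closing turns it clockwise seen from above (end stop 2.2 rad), pressing the blank to the stop and dragging it towards the fence. Open, 10 mm clear of a seated blank.
- cam_grip (a point): Middle of the upright red grip (round, 18 to 24 mm dia., 24 to 71 mm above the plywood) at the lever's end, 115 mm from the pivot. Lever 20 mm wide, 8 to 24 mm above the plywood. Open, it points 35 degrees from the press's -x towards +y; closed, 35 degrees from +y towards +x. The cam meets a seated blank after about 1.57 rad and wedges within 0.2 rad more. Friction (0.12 N m) holds the lever where it is left.
- bored_blank: Bystander: a dark-brown blank of the same size with a hole in its top, standing on the bench. Origin at the centre of its underside.
- wax_tin: Bystander: a yellow tin, 80 mm diameter, 55 mm tall, standing on the bench. Origin at the centre of its underside.
- brush: Bystander: a bench brush lying on the bench, about 200 mm long.
- chuck_key: Bystander: a T-shaped steel chuck key, 90 x 85 mm, 18 mm high, lying on the plywood top beyond the stop block. Origin under its middle.

How it is judged:
By the outcome, as a careful person would: the job done as asked, in the order asked, and still so for the second after the job is handed in, with the robot touching nothing.
It also fails if it takes over 58 s, if anything falls off the work surface, if the arm or the gripper's body presses on something with over 40 N, if the wrist force passes 120 N, or if a joint passes its speed limit or range.

### The arm

A 6-joint arm with a two-finger parallel gripper is mounted at the origin on the work surface. World frame = base frame: x ahead of the robot, y to its left, z up, the work surface at z = 0. Lengths are in m, angles in rad, forces in N, time in s.
With the tool pointing down it reaches from about 0.4 to 0.825 m from the base axis. Payload 7 kg.
Tool frame: the origin (TCP) lies on the mounting face of the last link; the fingertips stand 178 mm ahead of it and the grasp point (between the pads) lies arm.grip_depth ahead of it (arm.grip_depth is the distance from the TCP to the grasp point, in m); z points along the fingers, y is the direction in which the jaws open and shut (so a half turn about z gives the same grasp; the last joint's range is limited). The gripper opens to 88 mm and grips with 3 to 60 N. Pads are 19 mm wide; open, the fingers measure 130 mm over their backs; the gripper's body (78 mm by 193 mm) begins 47 mm behind the grasp point.
Start: joints at [1.519, 0.359, 0.012, 0, -1.224, -0.288], TCP at [0.225, 0.636, 0.405] pointing down, gripper open.
Joint ranges: [-3.07, 3.07], [-1.43, 2.12], [-1.02, 1.25], [-3.03, 1.67], [-3.05, -0], [-3.03, 3.03]. Speed limits (rad/s): [2.39, 2.39, 3.01, 3.14, 3.14, 3.14].

### API

Orientations are given as [roll, pitch, yaw] about the fixed x, y, z axes, in that order (R = Rz(yaw) Ry(pitch) Rx(roll)).
In Python, from station import arm gives the robot as it stands.
- The arm moves only by the tool carry_out, never from a script. Its argument "targets" is a list that holds one entry, the list of rows, each a list of 7 numbers: the turn, a rotation vector about the tool's x, y, z in units of 8 degrees (1.0 is 8 degrees), then the shift along the tool's x, y, z in units of 2.5 cm (1.0 is 2.5 cm), then the opening, from -1 (shut) to 1 (fully open). A call has 1 to 20 rows; each row shifts and turns the commanded pose from where the row before left it, along the tool's axes as they then stand; what a row does not reach is not made up. A row lasts 1/8 s, in which the tool goes at most 62.5 mm and 10.7 degrees, less where a joint would pass 70% of its speed; a pose out of reach is approached as far as the arm can. A call with a number of a shift or a turn outside -1 to 1 is refused whole. A call with a gripper value outside its range is refused whole. The fingers move at their own pace and stop on an object; "squeeze" is the grip in N (left out, the last holds). Time passes only in rows, so rows that do not move let the fingers close. It gives the time, the measured TCP pose, the force and the opening at its end, in the units of the state.
- arm.get_state(): the state, without advancing time (a new reading comes with each control period).
- arm.grab_frame(name): name is "scene" or "top"; returns (picture, depth): 400x640x3 uint8, red, green, blue; 400x640 float32, m along the optical axis (not along the pixel's ray), 0 where there is no reading.
- arm.camera_model(name): a dict with "camera_matrix" (3x3 intrinsics, pixels), "world_from_camera" (4x4, takes a point from camera to world coordinates). Camera axes: x right, y down, z forward; pixel columns grow to the right and rows downward; lengths in m; the calibration is good to about 2 mm. A picture is of the moment at which its call begins. camera_model takes no time and is no camera call.
- arm.job_done(): hands the job in, once; it reports no verdict.
Trained networks look in the newest picture that a camera, given by its name, has taken for a name from the list of things; names that differ only in an ending like _2 or _b are one class to them, and where a whole thing is asked for, a point or a joint stands for the part that bears it (a point fixed in the world has none). Each returns a list of dicts, best first, with "conf" (0 to 1); they miss things now and then, are a little off and sometimes report something else, mostly with a low value. They report only what shows in the picture. A call takes as long as a camera call.
- arm.spot_in(camera, query): "point" ([row, column] in pixels, amid what is visible of it).
- arm.landmark_of(camera, query): "point" ([row, column] in pixels: a listed point, or the origin of a listed thing).
The state is a dict: "t": time; "q": joint angles; "qd": joint speeds; "joint_efforts": joint torques, N m; "eef_pos": TCP position; "ee_rot": TCP orientation; "force": force on the tool from outside, world axes, zero at the start; "moment": the same for the moment, N m; "width": finger opening in m.
Only numpy, scipy, OpenCV 4.12 (cv2) and the standard library are available. Lean on these libraries where they do the work, as an engineer would, in place of code of your own. Each camera call takes 0.05 s, during which the arm holds its last target.

## Working session

There is one attempt and no reset: what is moved stays moved. The work goes in short steps, Python scripts to look and compute and a tool call to move; the robot and the scene stay as the last step left them, time stands still between calls to the robot, and variables do not carry over. Pictures are saved under pics/ and viewed, and the job is handed in when it is done.

Besides the shell and the picture viewer there is one more tool, called after "Emit:" by a JSON object that holds its "fn" and its "kwargs", one argument or row to a line. carry_out: Moves the arm, as the interface text tells. Its arguments: {"type":"object","properties":{"targets":{"type":"array"},"squeeze":{"type":"number"}},"required":["targets"]}

```bash
ls; mkdir -p pics; cat > h.py <<'E'
import numpy as np, cv2
from station import arm
def grab(n,fn):
    im,d=arm.grab_frame(n); cv2.imwrite('pics/'+fn,cv2.cvtColor(im,cv2.COLOR_RGB2BGR)); np.save('/tmp/'+n+'.npy',d); return im,d
def ray(n,rc):
    m=arm.camera_model(n);K=np.array(m['camera_matrix']);T=np.array(m['world_from_camera'])
    v=np.linalg.inv(K)@[rc[1],rc[0],1]; return T[:3,3],T[:3,:3]@v
def at_z(n,rc,z):
    o,v=ray(n,rc); return o+v*(z-o[2])/v[2]
def at_d(n,rc,d):
    o,v=ray(n,rc); return o+v*d
def proj(n,p):
    m=arm.camera_model(n);K=np.array(m['camera_matrix']);T=np.array(m['world_from_camera'])
    c=T[:3,:3].T@(np.array(p)-T[:3,3]); u=K@c; return [u[1]/u[2],u[0]/u[2]]
E
python3 - <<'E'
from h import *
np.set_printoptions(precision=4,suppress=True)
s=arm.get_state();print({k:s[k] for k in('t','eef_pos','ee_rot','force','width')},arm.grip_depth)
for n in('scene','top'):
    im,d=grab(n,n+'0.png'); print(n,arm.camera_model(n)['world_from_camera'])
    for q in('blank','seat','fence_face','stop_face','cam','cam_grip','bit_tip','bored_blank','wax_tin','chuck_key','press'):
        for r in arm.landmark_of(n,q)[:2]:
            rc=r['point'];i,j=int(round(rc[0])),int(round(rc[1]))
            dd=d[i,j] if 0<=i<400 and 0<=j<640 else 0
            z=0 if q in('bored_blank','wax_tin','press') else .29 if q=='bit_tip' else .1375 if q=='cam_grip' else .09
            print(q,round(r['conf'],2),np.round(rc,1),'z:',at_z(n,rc,z),'d:',at_d(n,rc,dd))
print(arm.get_state()['t'])
E
```

```text
pics
{'t': 0.0, 'eef_pos': array([0.2249, 0.6362, 0.4037]), 'ee_rot': array([ 3.1399, -0.0001, -0.34  ]), 'force': array([ 0.773 ,  0.9001, -0.4412]), 'width': 0.08748036859637137} 0.1593
scene [[-0.9725  0.2063 -0.1084  0.6715]
 [ 0.2329  0.8776 -0.4191  0.4798]
 [ 0.0087 -0.4328 -0.9014  1.1674]
 [ 0.      0.      0.      1.    ]]
blank 0.65 [229.1 303.6] z: [0.6167 0.0527 0.09  ] d: [0.6207 0.0837 0.1683]
blank 0.41 [193.4 315.4] z: [ 0.5522 -0.0615  0.09  ] d: [ 0.5552 -0.0476  0.1177]
seat 0.77 [200.8 295.9] z: [ 0.6201 -0.0496  0.09  ] d: [0.6288 0.0408 0.274 ]
seat 0.54 [164.3 290.7] z: [ 0.609  -0.1897  0.09  ] d: [ 0.6262 -0.0057  0.3861]
fence_face 0.87 [191.6 293.4] z: [ 0.6212 -0.0846  0.09  ] d: [ 0.6213 -0.0837  0.0916]
fence_face 0.46 [343.  423.3] z: [0.3678 0.4571 0.09  ] d: [0.3577 0.4563 0.054 ]
stop_face 0.67 [201.8 286.5] z: [ 0.6505 -0.0531  0.09  ] d: [ 0.6506 -0.0507  0.0948]
cam 0.95 [191.1 314.5] z: [ 0.5531 -0.0705  0.09  ] d: [ 0.5569 -0.0528  0.1246]
cam_grip 0.79 [202.5 349.9] z: [0.4603 0.0178 0.1375] d: [0.4636 0.025  0.1536]
bit_tip 0.81 [163.7 289.7]
[... 645 characters left out ...]
[0.6235 0.0582 0.09  ] d: [0.6034 0.0519 0.2665]
cam 0.5 [202.  340.1] z: [ 0.5625 -0.0666  0.09  ] d: [ 0.5601 -0.0652  0.1222]
cam_grip 0.71 [224.9 318.7] z: [0.4748 0.015  0.1375] d: [0.4744 0.0149 0.158 ]
cam_grip 0.24 [186.1 306.5] z: [0.6188 0.0594 0.1375] d: [0.6037 0.0545 0.2696]
bored_blank 0.6 [250.  401.3] z: [ 0.3759 -0.3125  0.    ] d: [ 0.3822 -0.2827  0.1594]
wax_tin 0.56 [260.2 209.4] z: [0.3394 0.4538 0.    ] d: [0.3426 0.4396 0.0529]
chuck_key 0.53 [148.3 310.8] z: [0.7703 0.0441 0.09  ] d: [0.7664 0.0436 0.1092]
press 0.68 [189.6 341.8] z: [ 0.6194 -0.0777  0.    ] d: [ 0.5447 -0.0443  0.7091]
press 0.19 [258.6 208.5] z: [0.3458 0.4575 0.    ] d: [0.349  0.4423 0.056 ]
1.2
```

View pics/scene0.png

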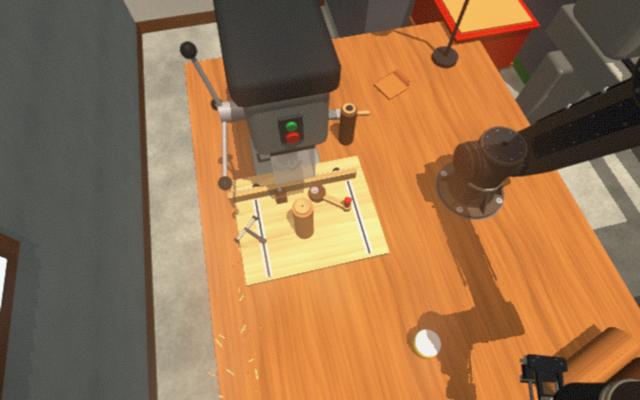

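View pics/top0.png

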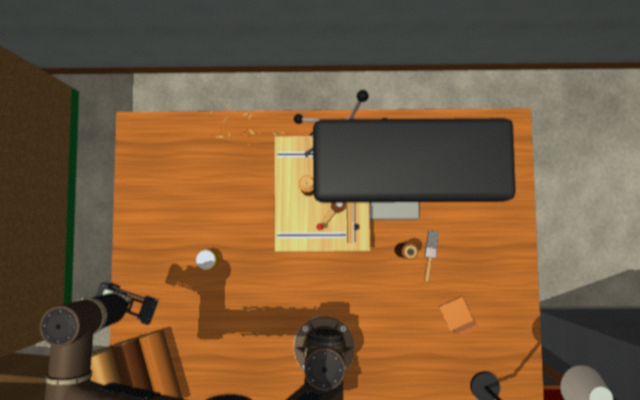

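The scene picture shows the blank at about (215,303) on the plywood, the cam and its red grip at (200,348), the fence, the stop at (195,282) and the key at (230,247). The top view is partly hidden by the press head. Next I'll fit the geometry from depth.

```bash
cat >> h.py <<'E'
def cloud(n,d):
    m=arm.camera_model(n);K=np.array(m['camera_matrix']);T=np.array(m['world_from_camera'])
    v,u=np.mgrid[0:400,0:640]; P=np.stack([(u-K[0,2])/K[0,0]*d,(v-K[1,2])/K[1,1]*d,d],-1)
    return P@T[:3,:3].T+T[:3,3]
def circ(p,r,c0):
    from scipy.optimize import least_squares
    f=least_squares(lambda c:np.hypot(p[:,0]-c[0],p[:,1]-c[1])-r,c0,loss='soft_l1',f_scale=.002); return f.x,np.sqrt(np.mean(f.fun**2)),len(p)
E
python3 - <<'E'
from h import *
np.set_printoptions(precision=4,suppress=True)
for n in('scene','top'):
    d=np.load(f'/tmp/{n}.npy'); P=cloud(n,d); ok=d>0
    b=lambda x0,x1,y0,y1,z0,z1: P[ok&(P[...,0]>x0)&(P[...,0]<x1)&(P[...,1]>y0)&(P[...,1]<y1)&(P[...,2]>z0)&(P[...,2]<z1)]
    ply=b(.42,.8,0.1,.17,.07,.11); print(n,'ply z',np.median(ply[:,2]),len(ply))
    bl=b(.56,.66,.0,.12,.12,.255); 
    if len(bl): print('blank side',circ(bl,.029,[.61,.05]))
    t=b(.56,.66,.0,.12,.255,.29); print('blank top',len(t),t.mean(0) if len(t) else '')
    f=b(.4,.85,-.16,-.04,.122,.14); print('fence top n',len(f))
    if len(f)>20:
        l=cv2.fitLine(f[:,:2].astype(np.float32),cv2.DIST_HUBER,0,.003,.003).ravel(); print(l,np.degrees(np.arctan(l[1]/l[0])), f[:,:2].min(0),f[:,:2].max(0))
    g=b(.44,.50,-.02,.06,.125,.18);print('grip',len(g),g.mean(0) if len(g) else '',g[:,2].max() if len(g) else '')
E
python3 - <<'E'
import cv2
im=cv2.imread('pics/scene0.png')[140:290,190:400]
cv2.imwrite('pics/crop0.png',cv2.resize(im,None,fx=3.8,fy=3.8,interpolation=cv2.INTER_CUBIC))
E
```

```text
scene ply z 0.09072505220964988 2744
blank side (array([0.615 , 0.0566]), np.float64(0.0005778790424297619), 350)
blank top 339 [0.6157 0.0607 0.2664]
fence top n 974
[ 1.     -0.0011  0.6511 -0.0938] -0.0652812 [ 0.4078 -0.1133] [ 0.827 -0.04 ]
grip 64 [0.4699 0.0191 0.1527] 0.16393225136550016
top ply z 0.09052032092802564 1810
blank side (array([0.6177, 0.0549]), np.float64(0.0007539117244466537), 43)
blank top 201 [0.6159 0.0567 0.2668]
fence top n 309
[ 0.9994  0.0353  0.5037 -0.0984] 2.0252075 [ 0.4111 -0.1129] [ 0.5601 -0.0422]
grip 34 [0.4707 0.013  0.1596] 0.16773260564100068
```

View pics/crop0.png

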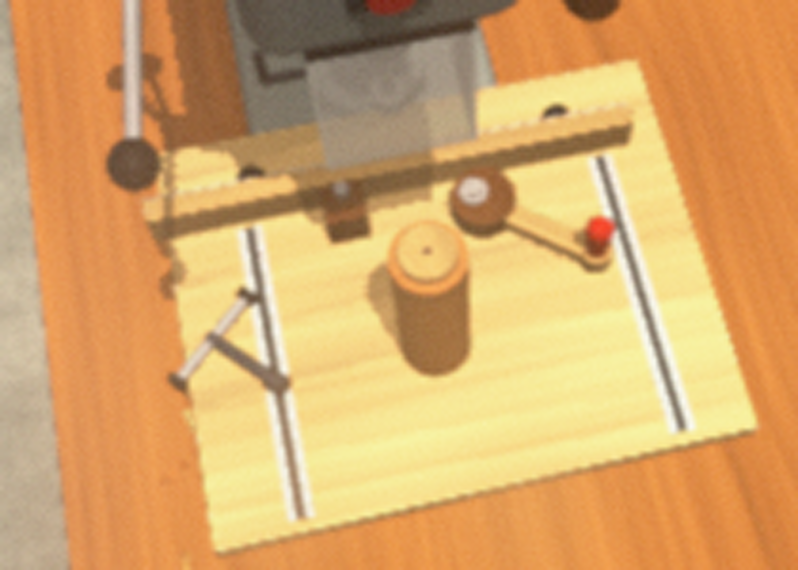

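```bash
python3 - <<'E'
from h import *
np.set_printoptions(precision=4,suppress=True)
d=np.load('/tmp/scene.npy'); P=cloud('scene',d).reshape(-1,3)[(d>0).ravel()]
P=P[(P[:,0]>.3)&(P[:,0]<.95)&(P[:,1]>-.3)&(P[:,1]<.3)]
def line(p):
    l=cv2.fitLine(np.array(p,np.float32),cv2.DIST_HUBER,0,.002,.001).ravel(); return l,np.degrees(np.arctan2(l[1],l[0]))
# fence face: points between z .1 and .125
f=P[(P[:,2]>.1)&(P[:,2]<.122)&(P[:,1]>-.13)&(P[:,1]<-.04)]
pts=[]
for x in np.arange(.42,.82,.01):
    if .63<x<.70 or .52<x<.6: continue
    s=f[abs(f[:,0]-x)<.005]
    if len(s)>3: pts.append([x,np.median(s[:,1])])
pts=np.array(pts);print('face',line(pts));print(pts[::4])
pl=P[abs(P[:,2]-.09)<.006]
e=[[x,pl[abs(pl[:,0]-x)<.005][:,1].max()] for x in np.arange(.42,.80,.01)];print('ymax edge',line(e),e[::6])
e=[[pl[abs(pl[:,1]-y)<.005][:,0].min(),y] for y in np.arange(-.05,.17,.01)];print('xmin edge',line(e))
e=[[pl[abs(pl[:,1]-y)<.005][:,0].max(),y] for y in np.arange(0.06,.17,.01)];print('xmax edge',line(e))
# stop
s=P[(P[:,0]>.62)&(P[:,0]<.72)&(P[:,1]>-.09)&(P[:,1]<-.02)&(P[:,2]>.122)&(P[:,2]<.14)];print('stop top',len(s),np.percentile(s,[2,50,98],axis=0))
c=P[(P[:,0]>.5)&(P[:,0]<.6)&(P[:,1]>-.085)&(P[:,1]<.0)&(P[:,2]>.112)&(P[:,2]<.124)];print('cam top',len(c),np.percentile(c,[2,50,98],axis=0))
g=P[(P[:,0]>.43)&(P[:,0]<.51)&(P[:,1]>-.03)&(P[:,1]<.06)&(P[:,2]>.12)&(P[:,2]<.17)];print('grip',len(g),circ(g[g[:,2]<.155],.0105,[.465,.015]),g[g[:,2]>.155].mean(0))
E
```

```text
face (array([ 1.    , -0.0022,  0.651 , -0.0884], dtype=float32), np.float32(-0.12569745))
[[ 0.42   -0.0874]
 [ 0.46   -0.089 ]
 [ 0.5    -0.0879]
 [ 0.61   -0.0881]
 [ 0.72   -0.0886]
 [ 0.76   -0.089 ]
 [ 0.8    -0.0886]]
ymax edge (array([ 1.    , -0.0014,  0.602 ,  0.1861], dtype=float32), np.float32(-0.08153006)) [[np.float64(0.42), np.float64(0.18653748263546388)], [np.float64(0.48000000000000004), np.float64(0.18733384721814078)], [np.float64(0.54), np.float64(0.18552514883004417)], [np.float64(0.6000000000000001), np.float64(0.1875348713981459)], [np.float64(0.6600000000000001), np.float64(0.1858960136332236)], [np.float64(0.7200000000000002), np.float64(0.18631666104800587)], [np.float64(0.7800000000000002), np.float64(0.18602401232400612)]]
xmin edge (array([0.0043, 1.    , 0.3781, 0.066 ], dtype=float32), np.float32(89.75156))
xmax edge (array([ 0.0043, -1.    ,  0.8169,  0.114 ], dtype=float32), np.float32(-89.75632))
stop top 151 [[ 0.632  -0.0895  0.1238]
 [ 0.6655 -0.0711  0.1301]
 [ 0.7104 -0.0507  0.1364]]
cam top 272 [[ 0.5023 -0.0773  0.1125]
 [ 0.5419 -0.0441  0.1189]
 [ 0.5735 -0.0084  0.1238]]
grip 70 (array([0.468 , 0.0149]), np.float64(0.0043794170163427995), 33) [0.4694 0.0167 0.16  ]
```

The press yaw is about 0 and the seat is near (0.619, -0.059). The blank stands at (0.6155, 0.057), 116 mm out in y. I'll tilt the tool 45° so the partly open fingertips cradle the blank low down from +y, and first turn the jaws along x.

Emit:
{"fn": "carry_out", "kwargs": {
  "targets": [
    [[0,0,1,0,0,0,-0.4],[0,0,1,0,0,0,-0.4],[0,0,1,0,0,0,-0.4],[0,0,1,0,0,0,-0.4],[0,0,1,0,0,0,-0.4],[0,0,1,0,0,0,-0.4],[0,0,1,0,0,0,-0.4],[0,0,1,0,0,0,-0.4],[0,0,0.81,0,0,0,-0.4],[0,0,0,0,0,0,-0.4]]
  ]
}}

```text
t: 2.45
eef_pos: [0.225, 0.6364, 0.4047]
ee_rot: [3.142, 0.0, -1.569]
force: [0.6, 0.5, 0.3]
width: 0.0264
```

Emit:
{"fn": "carry_out", "kwargs": {
  "targets": [
    [[0,0,0,0.84,-0.98,0,-0.4],[0,0,0,0.84,-0.98,0,-0.4],[0,0,0,0.84,-0.98,0,-0.4],[0,0,0,0.84,-0.98,0,-0.4],[0,0,0,0.84,-0.98,0,-0.4],[0,0,0,0.84,-0.98,0,-0.4],[0,0,0,0.84,-0.98,0,-0.4],[0,0,0,0.84,-0.98,0,-0.4],[0,0,0,0.84,-0.98,0,-0.4],[0,0,0,0.84,-0.98,0,-0.4],[0,0,0,0.84,-0.98,0,-0.4],[0,0,0,0.84,-0.98,0,-0.4],[0,0,0,0.84,-0.98,0,-0.4],[0,0,0,0.84,-0.98,0,-0.4],[0,0,0,0.84,-0.98,0,-0.4],[0,0,0,0.84,-0.98,0,-0.4],[0,0,0,0,0,0,-0.4],[0,0,0,0,0,0,-0.4]]
  ]
}}

```text
t: 4.7
eef_pos: [0.6171, 0.3008, 0.4045]
ee_rot: [3.141, -0.0, -1.569]
force: [-0.1, 0.3, 0.5]
width: 0.0262
```

Emit:
{"fn": "carry_out", "kwargs": {
  "targets": [
    [[0,1,0,0,0,0,-0.4],[0,1,0,0,0,0,-0.4],[0,1,0,0,0,0,-0.4],[0,1,0,0,0,0,-0.4],[0,1,0,0,0,0,-0.4],[0,0.63,0,0,0,0,-0.4],[0,0,0,0,0,0,-0.4],[0,0,0,0,0,0,-0.4]]
  ]
}}

```text
t: 5.7
eef_pos: [0.617, 0.3012, 0.405]
ee_rot: [-3.141, -0.783, -1.569]
force: [-0.5, 0.0, -0.1]
width: 0.0261
```

```bash
python3 - <<'E'
from h import *
from scipy.spatial.transform import Rotation as R
s=arm.get_state();print({k:np.round(s[k],4) for k in('t','q','eef_pos','ee_rot','force','width')})
M=R.from_euler('xyz',s['ee_rot']).as_matrix();print(M.round(3)); print('tip',s['eef_pos']+.178*M[:,2])
grab('scene','s1.png')
E
```

```text
{'t': np.float64(5.7), 'q': array([ 0.8473,  0.5229, -0.0446,  0.4885, -1.6351, -0.9759]), 'eef_pos': array([0.617 , 0.3012, 0.405 ]), 'ee_rot': array([-3.1412, -0.7834, -1.5691]), 'force': array([-0.4998,  0.0328, -0.075 ]), 'width': np.float64(0.0261)}
[[ 0.001 -1.     0.002]
 [-0.708 -0.002 -0.706]
 [ 0.706 -0.    -0.708]]
tip [0.61725861 0.17560412 0.27890748]
```

View pics/s1.png

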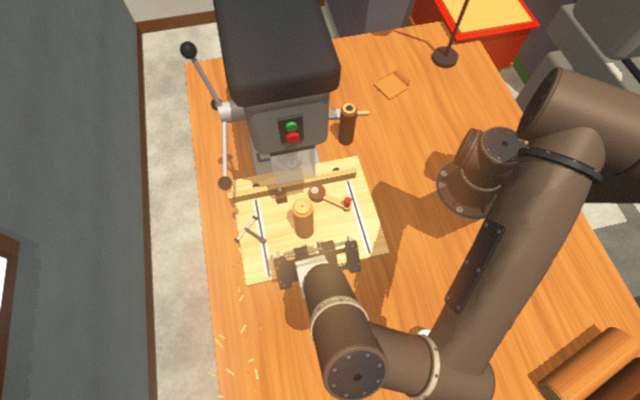

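Emit:
{"fn": "carry_out", "kwargs": {
  "targets": [
    [[0,0,0,-0.8,0,0.8,-0.4],[0,0,0,-0.8,0,0.8,-0.4],[0,0,0,-0.8,0,0.8,-0.4],[0,0,0,-0.8,0,0.8,-0.4],[0,0,0,-0.8,0,0.8,-0.4],[0,0,0,-0.6,0,0.6,-0.4],[0,0,0,-0.35,0,0.35,-0.4],[0,0,0,0,0,0,-0.4],[0,0,0,0.5,0,0.5,-0.4],[0,0,0,0.5,0,0.5,-0.4],[0,0,0,0.5,0,0.5,-0.4],[0,0,0,0.3,0,0.3,-0.4],[0,0,0,0.2,0,0.2,-0.4],[0,0,0,0,0,0,-0.4],[0,0,0,0,0,0,-0.4]]
  ]
}}

```text
t: 7.62
eef_pos: [0.6174, 0.2303, 0.2297]
ee_rot: [-3.141, -0.786, -1.57]
force: [-0.6, 0.4, 0.3]
width: 0.0263
```

```bash
cat >> h.py <<'E'
def st():
    from scipy.spatial.transform import Rotation as R
    s=arm.get_state();print({k:np.round(s[k],4).tolist() for k in('t','eef_pos','ee_rot','force','moment','width')})
    M=R.from_euler('xyz',s['ee_rot']).as_matrix();t=s['eef_pos']+.178*M[:,2];print('tip',t.round(4),'front',(t+.0095*M[:,0]).round(4),'grasp',(s['eef_pos']+.1593*M[:,2]).round(4))
    return s
def crop(n,fn,box,f):
    im,d=grab(n,'_tmp.png'); r0,r1,c0,c1=box
    cv2.imwrite('pics/'+fn,cv2.resize(cv2.cvtColor(im,cv2.COLOR_RGB2BGR)[r0:r1,c0:c1],None,fx=f,fy=f,interpolation=cv2.INTER_CUBIC)); return im,d
def blank(n,d,c0):
    P=cloud(n,d)[d>0]; 
    t=P[(abs(P[:,0]-c0[0])<.04)&(abs(P[:,1]-c0[1])<.045)&(P[:,2]>.262)&(P[:,2]<.29)]
    b=P[(abs(P[:,0]-c0[0])<.04)&(abs(P[:,1]-c0[1])<.045)&(P[:,2]>.15)&(P[:,2]<.255)]
    print(n,'blank top',len(t),t.mean(0).round(4) if len(t) else '', 'side',circ(b,.029,c0) if len(b)>10 else '')
E
python3 - <<'E'
from h import *
st(); im,d=crop('scene','s2.png',(140,290,190,400),3.8); blank('scene',d,[.6155,.057])
E
```

```text
{'t': 7.625, 'eef_pos': [0.6174, 0.2303, 0.2297], 'ee_rot': [-3.1413, -0.786, -1.5697], 'force': [-0.5959, 0.4104, 0.3376], 'moment': [2.4341, -0.0538, 0.0046], 'width': 0.0263}
tip [0.6176 0.1044 0.1039] front [0.6176 0.0977 0.1106] grasp [0.6176 0.1176 0.1171]
scene blank top 234 [0.6148 0.0591 0.2694] side (array([0.61495228, 0.05656368]), np.float64(0.0006199638443775882), 284)
```

View pics/s2.png

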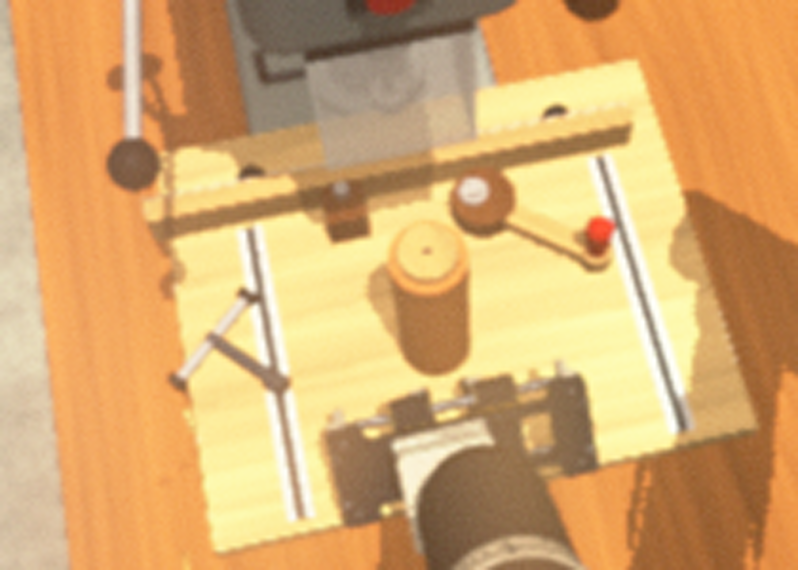

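Emit:
{"fn": "carry_out", "kwargs": {
  "targets": [
    [[0,0,0,0,0.08,0,-0.4],[0,0,0,0.15,0,0.15,-0.4],[0,0,0,0.15,0,0.15,-0.4],[0,0,0,0.15,0,0.15,-0.4],[0,0,0,0.15,0,0.15,-0.4],[0,0,0,0.15,0,0.15,-0.4],[0,0,0,0.15,0,0.15,-0.4],[0,0,0,0.15,0,0.15,-0.4],[0,0,0,0.15,0,0.15,-0.4],[0,0,0,0.1,0,0.1,-0.4],[0,0,0,0,0,0,-0.4]]
  ]
}}

```text
t: 9.05
eef_pos: [0.6153, 0.1835, 0.2297]
ee_rot: [3.141, -0.786, -1.57]
force: [0.4, 0.9, -0.8]
width: 0.026
```

```bash
python3 - <<'E'
from h import *
s=st(); im,d=crop('scene','s3.png',(140,290,190,400),3.8); blank('scene',d,[.6155,.03])
E
```

```text
{'t': 9.05, 'eef_pos': [0.6153, 0.1835, 0.2297], 'ee_rot': [3.1412, -0.7864, -1.5701], 'force': [0.3542, 0.8739, -0.7943], 'moment': [2.7288, -0.1073, 0.0364], 'width': 0.026}
tip [0.6153 0.0575 0.104 ] front [0.6153 0.0508 0.1107] grasp [0.6153 0.0707 0.1172]
scene blank top 224 [0.6146 0.0292 0.2693] side (array([0.61471569, 0.02615738]), np.float64(0.0006906288392540279), 292)
```

View pics/s3.png

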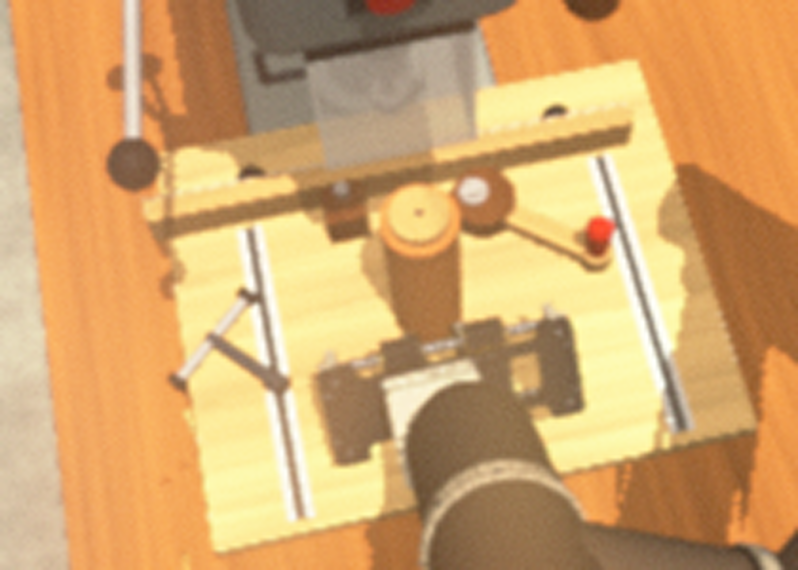

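Emit:
{"fn": "carry_out", "kwargs": {
  "targets": [
    [[0,0,0,0.15,0,0.15,-0.4],[0,0,0,0.15,0,0.15,-0.4],[0,0,0,0.15,0,0.15,-0.4],[0,0,0,0.15,0,0.15,-0.4],[0,0,0,0.15,0,0.15,-0.4],[0,0,0,0.15,0,0.15,-0.4],[0,0,0,0.15,0,0.15,-0.4],[0,0,0,0.15,0,0.15,-0.4],[0,0,0,0.15,0,0.15,-0.4],[0,0,0,0.15,0,0.15,-0.4],[0,0,0,0.15,0,0.15,-0.4],[0,0,0,0.15,0,0.15,-0.4],[0,0,0,0.15,0,0.15,-0.4],[0,0,0,0.1,0,0.1,-0.4],[0,0,0,0,0,0,-0.4]]
  ]
}}

```text
t: 10.98
eef_pos: [0.6154, 0.111, 0.2298]
ee_rot: [3.141, -0.786, -1.57]
force: [-0.1, 0.3, -0.1]
width: 0.0264
```

```bash
python3 - <<'E'
from h import *
s=st(); im,d=crop('scene','s4.png',(140,290,190,400),3.8); blank('scene',d,[.6155,-.046])
E
```

```text
{'t': 10.975, 'eef_pos': [0.6154, 0.111, 0.2298], 'ee_rot': [3.1413, -0.7864, -1.5702], 'force': [-0.0969, 0.2747, -0.1021], 'moment': [2.7334, -0.0829, 0.0025], 'width': 0.0264}
tip [ 0.6154 -0.015   0.1041] front [ 0.6154 -0.0217  0.1108] grasp [ 0.6154 -0.0017  0.1173]
scene blank top 13 [ 0.6156 -0.0219  0.2639] side (array([ 0.6148459 , -0.04636218]), np.float64(0.0007337539332943272), 310)
```

View pics/s4.png

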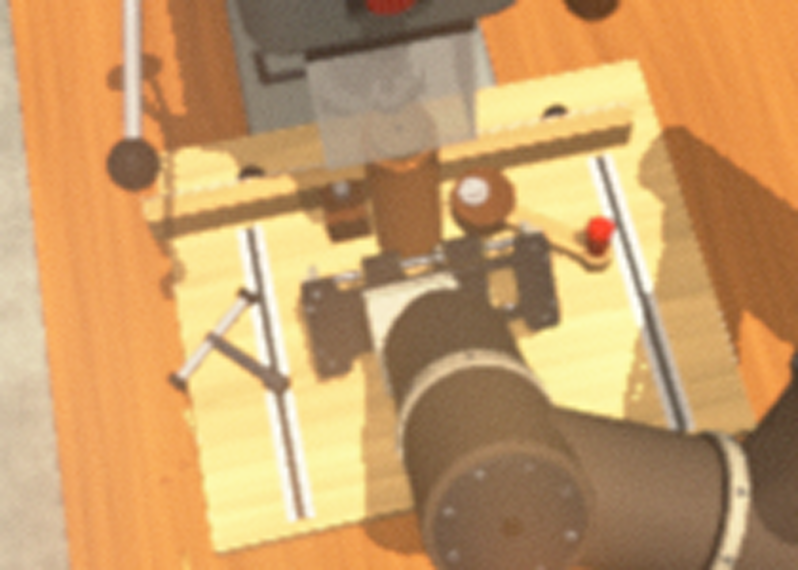

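Emit:
{"fn": "carry_out", "kwargs": {
  "targets": [
    [[0,0,0,0.08,0,0.08,-0.4],[0,0,0,0.08,0,0.08,-0.4],[0,0,0,0.08,0,0.08,-0.4],[0,0,0,0.05,0,0.05,-0.4],[0,0,0,0.03,0,0.03,-0.4],[0,0,0,0,0,0,-0.4]]
  ]
}}

```text
t: 11.78
eef_pos: [0.6155, 0.1, 0.2298]
ee_rot: [3.142, -0.786, -1.57]
force: [0.0, 2.0, -0.4]
width: 0.026
```

Emit:
{"fn": "carry_out", "kwargs": {
  "targets": [
    [[0,0,0,0.03,0,0.03,-0.4],[0,0,0,0,0,0,-0.4]]
  ]
}}

```text
t: 12.02
eef_pos: [0.6155, 0.0991, 0.2298]
ee_rot: [-3.142, -0.786, -1.57]
force: [0.6, 1.6, -0.1]
width: 0.0262
```

Emit:
{"fn": "carry_out", "kwargs": {
  "targets": [
    [[0,0,0,0.03,0,0.03,-0.4],[0,0,0,0,0,0,-0.4]]
  ]
}}

```text
t: 12.28
eef_pos: [0.6155, 0.0979, 0.2298]
ee_rot: [-3.142, -0.786, -1.57]
force: [0.8, 1.6, -0.1]
width: 0.0263
```

Emit:
{"fn": "carry_out", "kwargs": {
  "targets": [
    [[0,0,0,0.02,0,0.02,-0.4],[0,0,0,0,0,0,-0.4]]
  ]
}}

```text
t: 12.52
eef_pos: [0.6155, 0.0974, 0.2298]
ee_rot: [-3.141, -0.786, -1.57]
force: [-0.3, 3.7, -0.4]
width: 0.0264
```

Emit:
{"fn": "carry_out", "kwargs": {
  "targets": [
    [[0,0,0,0.02,0,0.02,-0.4],[0,0,0,0,0,0,-0.4]]
  ]
}}

```text
t: 12.78
eef_pos: [0.6156, 0.0969, 0.2299]
ee_rot: [-3.141, -0.786, -1.57]
force: [-0.2, 4.4, -0.3]
width: 0.0266
```

Emit:
{"fn": "carry_out", "kwargs": {
  "targets": [
    [[0,0,0,0.03,0,0.03,-0.4],[0,0,0,0,0,0,-0.4]]
  ]
}}

```text
t: 13.02
eef_pos: [0.6157, 0.0963, 0.2299]
ee_rot: [-3.14, -0.785, -1.57]
force: [-1.5, 8.1, 0.6]
width: 0.0263
```

```bash
python3 - <<'E'
from h import *
s=st(); im,d=crop('scene','s5.png',(140,290,190,400),3.8); blank('scene',d,[.6155,-.058])
E
```

```text
{'t': 13.025, 'eef_pos': [0.6157, 0.0963, 0.2299], 'ee_rot': [-3.1404, -0.7849, -1.5697], 'force': [-1.4708, 8.1243, 0.5596], 'moment': [4.4454, 0.3294, -0.3809], 'width': 0.0263}
tip [ 0.616  -0.0295  0.104 ] front [ 0.6161 -0.0362  0.1107] grasp [ 0.616  -0.0163  0.1172]
scene blank top 0  side (array([ 0.61495646, -0.05960181]), np.float64(0.0007882413861596773), 283)
```

View pics/s5.png

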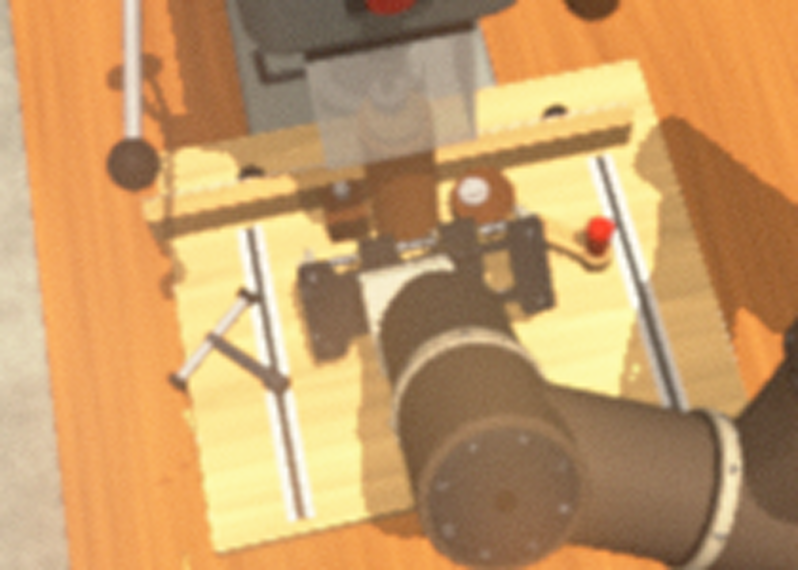

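The blank is at the fence (force 8 N, y ≈ -0.060, as predicted). Now a gentle shift in +x towards the stop, still cradled.

Emit:
{"fn": "carry_out", "kwargs": {
  "targets": [
    [[0,0,0,0,-0.04,0,-0.4],[0,0,0,0,-0.04,0,-0.4],[0,0,0,0,0,0,-0.4]]
  ]
}}

```text
t: 13.45
eef_pos: [0.6175, 0.0963, 0.2298]
ee_rot: [-3.141, -0.785, -1.57]
force: [-2.4, 9.3, 1.0]
width: 0.0262
```

Emit:
{"fn": "carry_out", "kwargs": {
  "targets": [
    [[0,0,0,0,-0.04,0,-0.4],[0,0,0,0,0,0,-0.4]]
  ]
}}

```text
t: 13.7
eef_pos: [0.6184, 0.0963, 0.2298]
ee_rot: [-3.141, -0.785, -1.57]
force: [-3.3, 9.1, 1.3]
width: 0.0262
```

```bash
python3 - <<'E'
from h import *
s=st(); im,d=crop('scene','s6.png',(140,290,190,400),3.8); blank('scene',d,[.6155,-.058])
E
```

```text
{'t': 13.7, 'eef_pos': [0.6184, 0.0963, 0.2298], 'ee_rot': [-3.1409, -0.785, -1.5698], 'force': [-3.2624, 9.0897, 1.2835], 'moment': [4.6487, 0.9222, -1.0846], 'width': 0.0262}
tip [ 0.6186 -0.0295  0.1039] front [ 0.6186 -0.0362  0.1106] grasp [ 0.6186 -0.0163  0.1171]
scene blank top 0  side (array([ 0.61635283, -0.05945823]), np.float64(0.0008284994872841984), 284)
```

Emit:
{"fn": "carry_out", "kwargs": {
  "targets": [
    [[0,0,0,0,-0.04,0,-0.4],[0,0,0,0,0,0,-0.4]]
  ]
}}

```text
t: 14.0
eef_pos: [0.6193, 0.0963, 0.2298]
ee_rot: [-3.141, -0.785, -1.57]
force: [-3.8, 10.5, 1.6]
width: 0.0264
```

Emit:
{"fn": "carry_out", "kwargs": {
  "targets": [
    [[0,0,0,0,-0.04,0,-0.4],[0,0,0,0,0,0,-0.4]]
  ]
}}

```text
t: 14.25
eef_pos: [0.6203, 0.0965, 0.2298]
ee_rot: [-3.141, -0.785, -1.57]
force: [-4.8, 10.7, 0.7]
width: 0.0265
```

```bash
python3 - <<'E'
from h import *
s=st(); im,d=crop('scene','s7.png',(140,290,190,400),3.8); blank('scene',d,[.6155,-.058])
E
```

```text
{'t': 14.25, 'eef_pos': [0.6203, 0.0965, 0.2298], 'ee_rot': [-3.1408, -0.7848, -1.5698], 'force': [-4.8296, 10.7386, 0.7492], 'moment': [4.9884, 1.1788, -1.449], 'width': 0.0265}
tip [ 0.6206 -0.0293  0.1039] front [ 0.6206 -0.0361  0.1106] grasp [ 0.6206 -0.0161  0.1171]
scene blank top 0  side (array([ 0.61735908, -0.05951512]), np.float64(0.0008028789306061032), 280)
```

View pics/s7.png

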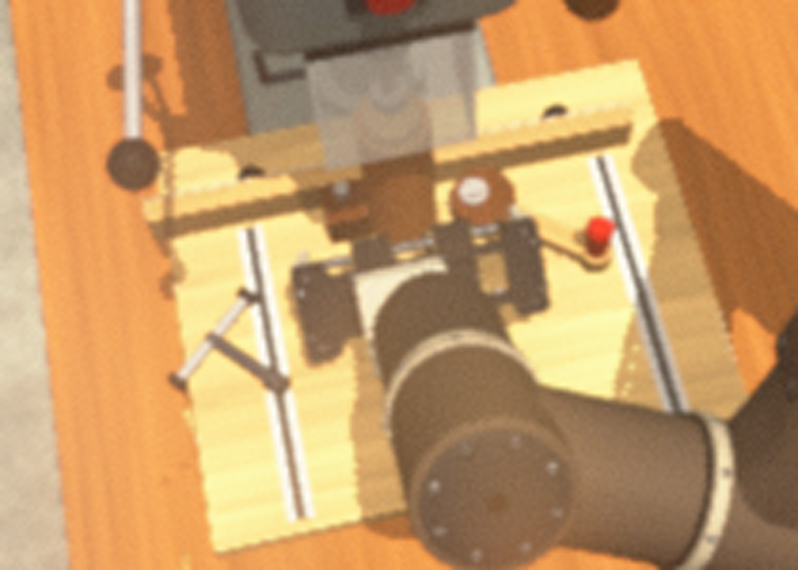

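Emit:
{"fn": "carry_out", "kwargs": {
  "targets": [
    [[0,0,0,0,-0.05,0,-0.4],[0,0,0,0,0,0,-0.4]]
  ]
}}

```text
t: 14.55
eef_pos: [0.6213, 0.0964, 0.2297]
ee_rot: [3.142, -0.785, -1.57]
force: [-6.6, 11.5, 1.4]
width: 0.0265
```

Emit:
{"fn": "carry_out", "kwargs": {
  "targets": [
    [[0,0,0,0,-0.05,0,-0.4],[0,0,0,0,0,0,-0.4]]
  ]
}}

```text
t: 14.8
eef_pos: [0.6219, 0.0962, 0.2295]
ee_rot: [3.14, -0.786, -1.57]
force: [-10.5, 14.3, 2.4]
width: 0.0269
```

```bash
python3 - <<'E'
from h import *
s=st(); im,d=grab('scene','s8.png'); blank('scene',d,[.618,-.058])
P=cloud('scene',d)[d>0]
s=P[(P[:,0]>.63)&(P[:,0]<.70)&(P[:,1]>-.085)&(P[:,1]<-.03)&(P[:,2]>.126)&(P[:,2]<.134)];print('stop top',len(s),np.percentile(s,[2,50,98],axis=0).round(4))
E
```

```text
{'t': 14.8, 'eef_pos': [0.6219, 0.0962, 0.2295], 'ee_rot': [3.1403, -0.7856, -1.5697], 'force': [-10.5151, 14.2527, 2.4213], 'moment': [5.2562, 2.7515, -3.1186], 'width': 0.0269}
tip [ 0.6218 -0.0297  0.1037] front [ 0.6218 -0.0364  0.1104] grasp [ 0.6218 -0.0165  0.1169]
scene blank top 0  side (array([ 0.61749347, -0.05957766]), np.float64(0.0008232008289628545), 286)
stop top 104 [[ 0.6334 -0.0831  0.127 ]
 [ 0.6632 -0.0633  0.1304]
 [ 0.6814 -0.0361  0.1337]]
```

The x force jumped while the blank stopped at x = 0.6175, which matches the seat found from the plywood edges. So it is at the stop. Backing off.

Emit:
{"fn": "carry_out", "kwargs": {
  "targets": [
    [[0,0,0,0,0.08,0,-0.4],[0,0,0,-0.1,0.08,-0.1,-0.4],[0,0,0,-0.3,0,-0.3,-0.4],[0,0,0,-0.6,0,-0.6,-0.4],[0,0,0,-0.8,0,-0.8,-0.4],[0,0,0,-0.8,0,-0.8,-0.4],[0,0,0,-0.8,0,-0.8,0.2],[0,0,0,0.65,0.8,-0.65,0.2],[0,0,0,0,0.8,0,0.2],[0,0,0,0,0.8,0,0.2],[0,0,0,0,0,0,0.2]]
  ]
}}

```text
t: 16.23
eef_pos: [0.5577, 0.2163, 0.2527]
ee_rot: [3.141, -0.787, -1.568]
force: [-0.1, 0.2, 1.1]
width: 0.0524
```

```bash
python3 - <<'E'
from h import *
np.set_printoptions(precision=4,suppress=True)
st(); im,d=crop('scene','s9.png',(140,290,190,400),3.8); blank('scene',d,[.618,-.058])
hsv=cv2.cvtColor(im,cv2.COLOR_RGB2HSV); m=(((hsv[...,0]<6)|(hsv[...,0]>174))&(hsv[...,1]>170)&(hsv[...,2]>90))
P=cloud('scene',d)
q=P[m&(d>0)&(abs(P[...,0]-.47)<.06)&(abs(P[...,1]-.015)<.06)&(P[...,2]>.11)];print('red',len(q),q.min(0),q.mean(0),q.max(0)); 
print(circ(q[q[:,2]<.158],.0105,[.467,.01]), circ(q[q[:,2]<.158],.012,[.467,.01]))
t=q[q[:,2]>.158];print(len(t),t.mean(0) if len(t) else '')
for n in('scene','top'):
    if n=='top': grab('top','t9.png')
    for r in arm.landmark_of(n,'cam_grip')[:1]: print(n,r['conf'],at_z(n,r['point'],.1375))
    for r in arm.landmark_of(n,'cam')[:1]: print(n,r['conf'],at_z(n,r['point'],.09))
E
```

```text
{'t': 16.225, 'eef_pos': [0.5577, 0.2163, 0.2527], 'ee_rot': [3.1407, -0.7865, -1.5681], 'force': [-0.1372, 0.1934, 1.133], 'moment': [2.4086, -0.116, 0.1433], 'width': 0.0524}
tip [0.5579 0.0903 0.127 ] front [0.5579 0.0836 0.1337] grasp [0.5579 0.1036 0.1402]
scene blank top 0  side (array([ 0.6177, -0.0594]), np.float64(0.0007489363727811575), 286)
red 20 [0.4616 0.0106 0.1574] [0.4687 0.0181 0.1612] [0.4749 0.0256 0.1658]
(array([0.4669, 0.014 ]), np.float64(5.621976989847455e-09), 1) (array([0.4669, 0.0125]), np.float64(3.497234489849288e-09), 1)
19 [0.4688 0.0177 0.1614]
scene 0.59 [0.4655 0.017  0.1375]
scene 0.8 [ 0.5543 -0.051   0.09  ]
top 0.57 [0.477  0.0091 0.1375]
top 0.53 [ 0.5621 -0.0715  0.09  ]
```

View pics/s9.png

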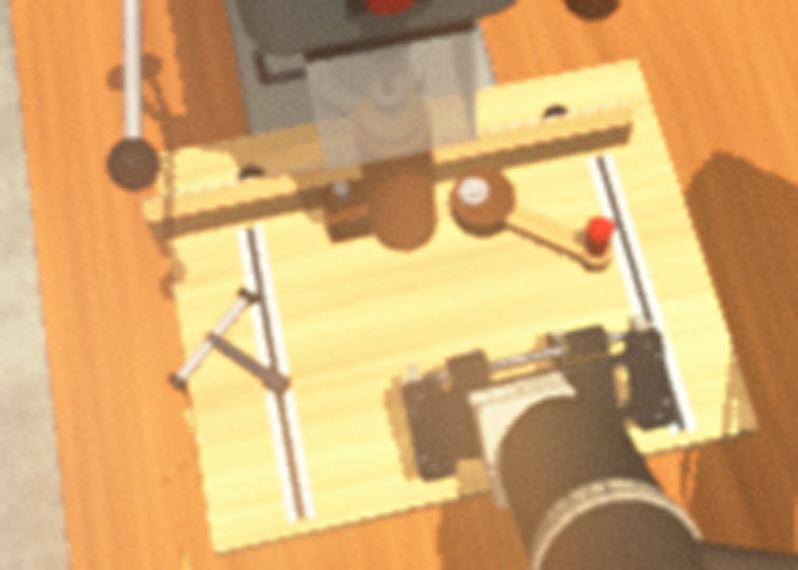

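The blank stands upright and snug at (0.6177, -0.0594). The red grip is at (0.469, 0.017), radius 116 mm from the pivot as expected. Next I'll take hold of the grip.

Emit:
{"fn": "carry_out", "kwargs": {
  "targets": [
    [[0,0,0,0,0.9,0,0.5],[0,0,0,0,0.9,0,0.5],[0,0,0,0,0.9,0,0.5],[0,0,0,0,0.86,0,0.5],[0,0,0,0,0,0,0.5],[0,0,0,0.5,0,0.5,0.5],[0,0,0,0.5,0,0.5,0.5],[0,0,0,0.5,0,0.5,0.5],[0,0,0,0.5,0,0.5,0.5],[0,0,0,0.25,0,0.25,0.5],[0,0,0,0.2,0,0.2,0.5],[0,0,0,0,0,0,0.5]]
  ]
}}

```text
t: 18.02
eef_pos: [0.47, 0.1287, 0.2528]
ee_rot: [-3.141, -0.786, -1.57]
force: [0.4, -1.0, -0.7]
width: 0.0656
```

```bash
python3 - <<'E'
from h import *
st(); im,d=crop('scene','s10.png',(150,280,280,400),5)
E
```

```text
{'t': 18.025, 'eef_pos': [0.47, 0.1287, 0.2528], 'ee_rot': [-3.1415, -0.786, -1.5704], 'force': [0.3582, -1.0298, -0.694], 'moment': [2.4338, -0.0239, 0.0369], 'width': 0.0656}
tip [0.4701 0.0027 0.127 ] front [ 0.4701 -0.004   0.1337] grasp [0.4701 0.016  0.1402]
```

View pics/s10.png

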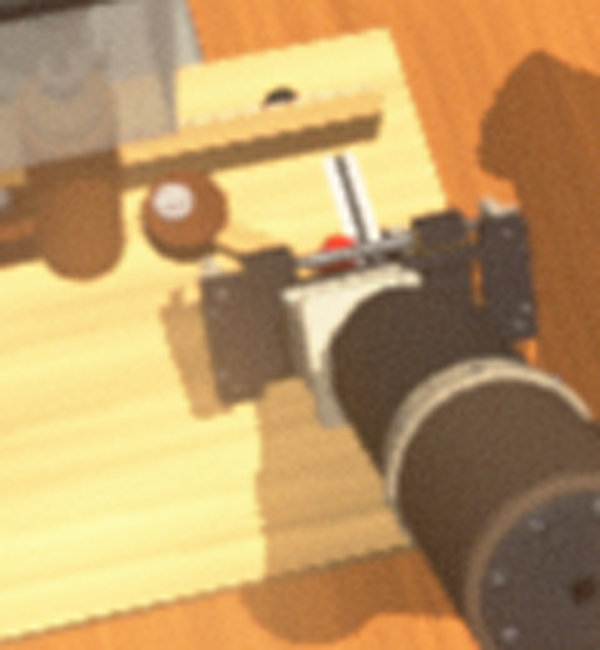

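Emit:
{"fn": "carry_out", "kwargs": {
  "targets": [
    [[0,0,0,0,0,0,-1],[0,0,0,0,0,0,-1],[0,0,0,0,0,0,-1],[0,0,0,0,0,0,-1],[0,0,0,0,0,0,-1],[0,0,0,0,0,0,-1]]
  ],
  "squeeze": 20
}}

```text
t: 18.82
eef_pos: [0.4692, 0.129, 0.2527]
ee_rot: [3.14, -0.786, -1.57]
force: [-9.8, 7.1, 5.0]
width: 0.0216
```

```bash
python3 - <<'E'
from h import *
s=st()
# arc plan: pivot, from present grasp angle, rows in units
p=np.array([.556,-.0595]); from scipy.spatial.transform import Rotation as R
M=R.from_euler('xyz',s['ee_rot']).as_matrix();g=(s['eef_pos']+.1593*M[:,2])[:2]
print(np.hypot(*(g-p)),np.degrees(np.arctan2(*(g-p)[::-1])))
a0=np.degrees(np.arctan2(*(g-p)[::-1])); r=.115; last=g
for a in list(np.arange(a0-6,50,-6)):
    q=p+r*np.array([np.cos(np.radians(a)),np.sin(np.radians(a))]); dd=q-last; last=q
    print(round(a,1),'ty',round(-dd[0]/.025,2),'tx=tz',round(-dd[1]/.03536,2),q.round(4))
E
```

```text
{'t': 18.825, 'eef_pos': [0.4692, 0.129, 0.2527], 'ee_rot': [3.1404, -0.7861, -1.5704], 'force': [-9.8271, 7.0786, 5.0125], 'moment': [3.1065, 2.6158, -2.7628], 'width': 0.0216}
tip [0.469  0.003  0.1269] front [ 0.469  -0.0037  0.1336] grasp [0.469  0.0162 0.1401]
0.1153312628426713 138.95113425325195
133.0 ty -0.34 tx=tz -0.24 [0.4776 0.0247]
127.0 ty -0.37 tx=tz -0.22 [0.4869 0.0324]
121.0 ty -0.4 tx=tz -0.19 [0.4969 0.0391]
115.0 ty -0.43 tx=tz -0.16 [0.5075 0.0448]
109.0 ty -0.45 tx=tz -0.13 [0.5187 0.0493]
103.0 ty -0.46 tx=tz -0.09 [0.5302 0.0526]
97.0 ty -0.47 tx=tz -0.06 [0.5421 0.0547]
91.0 ty -0.48 tx=tz -0.02 [0.5541 0.0555]
85.0 ty -0.48 tx=tz 0.01 [0.5661 0.0551]
79.0 ty -0.48 tx=tz 0.05 [0.578  0.0534]
73.0 ty -0.47 tx=tz 0.08 [0.5897 0.0504]
67.0 ty -0.45 tx=tz 0.12 [0.601  0.0463]
61.0 ty -0.43 tx=tz 0.15 [0.6118 0.041 ]
55.0 ty -0.41 tx=tz 0.18 [0.622  0.0346]
```

Emit:
{"fn": "carry_out", "kwargs": {
  "targets": [
    [[0,0,0,-0.24,-0.34,-0.24,-1],[0,0,0,-0.22,-0.37,-0.22,-1],[0,0,0,-0.19,-0.4,-0.19,-1],[0,0,0,-0.16,-0.43,-0.16,-1],[0,0,0,0,0,0,-1]]
  ],
  "squeeze": 30
}}

```text
t: 19.45
eef_pos: [0.5088, 0.1599, 0.2526]
ee_rot: [-3.14, -0.782, -1.57]
force: [-8.1, 14.9, 2.4]
width: 0.0212
```

```bash
python3 - <<'E'
from h import *
st(); im,d=crop('scene','s11.png',(150,280,240,400),4.5); blank('scene',d,[.618,-.058])
E
```

```text
{'t': 19.45, 'eef_pos': [0.5088, 0.1599, 0.2526], 'ee_rot': [-3.1396, -0.7822, -1.5704], 'force': [-8.1497, 14.9418, 2.4002], 'moment': [5.6437, 2.3253, -2.7242], 'width': 0.0212}
tip [0.5092 0.0344 0.1263] front [0.5092 0.0277 0.133 ] grasp [0.5092 0.0476 0.1396]
scene blank top 0  side (array([ 0.61762631, -0.0595115 ]), np.float64(0.0007926505389669629), 288)
```

View pics/s11.png

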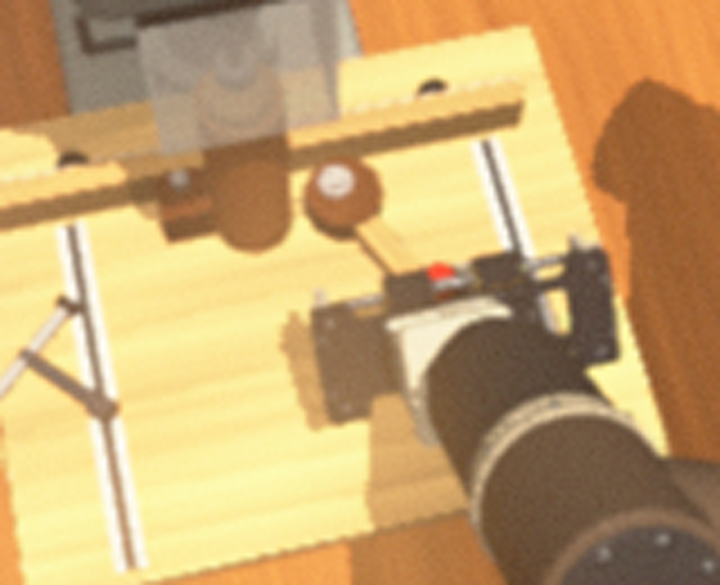

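Emit:
{"fn": "carry_out", "kwargs": {
  "targets": [
    [[0,0,0,-0.21,-0.45,-0.21,-1],[0,0,0,-0.1,-0.46,-0.1,-1],[0,0,0,-0.06,-0.47,-0.06,-1],[0,0,0,-0.02,-0.48,-0.02,-1],[0,0,0,0,0,0,-1]]
  ]
}}

```text
t: 20.12
eef_pos: [0.5559, 0.1734, 0.2525]
ee_rot: [-3.139, -0.783, -1.571]
force: [-2.6, 10.2, 0.6]
width: 0.0211
```

Emit:
{"fn": "carry_out", "kwargs": {
  "targets": [
    [[0,0,0,-0.05,-0.48,-0.05,-1],[0,0,0,0.04,-0.48,0.04,-1],[0,0,0,0.08,-0.47,0.08,-1],[0,0,0,0,0,0,-1]]
  ]
}}

```text
t: 20.62
eef_pos: [0.5919, 0.1706, 0.2525]
ee_rot: [-3.138, -0.783, -1.571]
force: [0.6, 9.2, -2.1]
width: 0.0209
```

```bash
python3 - <<'E'
from h import *
st(); im,d=crop('scene','s12.png',(150,280,230,390),4.5); blank('scene',d,[.618,-.058])
E
```

```text
{'t': 20.625, 'eef_pos': [0.5919, 0.1706, 0.2525], 'ee_rot': [-3.1385, -0.7827, -1.5705], 'force': [0.6262, 9.2334, -2.1262], 'moment': [4.9505, -0.0564, -0.1951], 'width': 0.0209}
tip [0.5925 0.0451 0.1263] front [0.5925 0.0383 0.133 ] grasp [0.5924 0.0583 0.1396]
scene blank top 0  side (array([ 0.61751552, -0.05947102]), np.float64(0.0008451174795373184), 285)
```

View pics/s12.png

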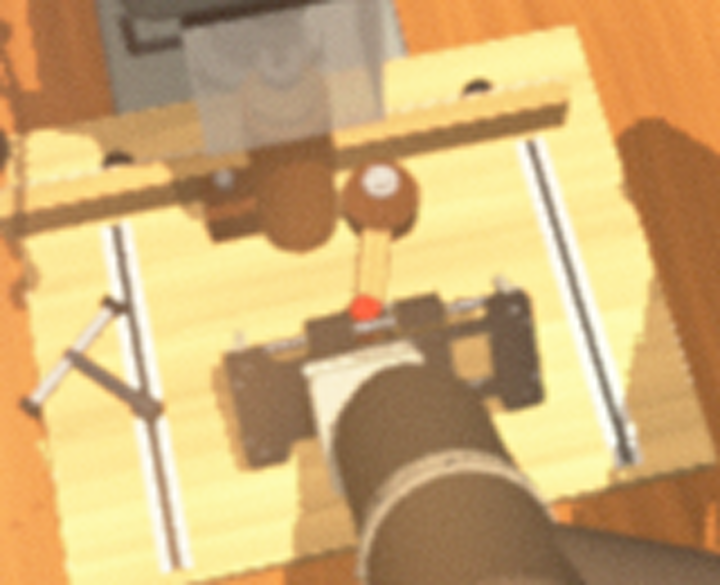

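```bash
python3 - <<'E'
from h import *
print(at_z('scene',[150+307/4.5,230+365/4.5],.161).round(4), at_z('scene',[150+180/4.5,230+380/4.5],.125).round(4))
d=np.load('/tmp/scene.npy');im=cv2.cvtColor(cv2.imread('pics/_tmp.png'),cv2.COLOR_BGR2HSV);P=cloud('scene',d)
m=(((im[...,0]<6)|(im[...,0]>174))&(im[...,1]>170)&(im[...,2]>90)&(d>0)&(P[...,2]>.11)&(P[...,2]<.18)&(abs(P[...,0]-.59)<.05)&(abs(P[...,1]-.05)<.05))
q=P[m];print(len(q),q.mean(0).round(4),q.min(0).round(4),q.max(0).round(4))
E
```

```text
[0.5912 0.0521 0.161 ] [ 0.5563 -0.0565  0.125 ]
2 [0.595  0.0538 0.1612] [0.5927 0.0505 0.1601] [0.5973 0.0572 0.1623]
```

Emit:
{"fn": "carry_out", "kwargs": {
  "targets": [
    [[0,0,0,0.18,-0.45,0.18,-1],[0,0,0,0.2,-0.43,0.2,-1],[0,0,0,0,0,0,-1]]
  ]
}}

```text
t: 21.05
eef_pos: [0.6145, 0.1576, 0.2527]
ee_rot: [-3.137, -0.782, -1.57]
force: [4.5, 9.3, -3.0]
width: 0.0208
```

Emit:
{"fn": "carry_out", "kwargs": {
  "targets": [
    [[0,0,0,0.09,-0.2,0.09,-1],[0,0,0,0.09,-0.2,0.09,-1],[0,0,0,0,0,0,-1]]
  ]
}}

```text
t: 21.42
eef_pos: [0.6238, 0.1509, 0.2526]
ee_rot: [-3.138, -0.783, -1.57]
force: [2.3, 6.7, -1.6]
width: 0.0209
```

Emit:
{"fn": "carry_out", "kwargs": {
  "targets": [
    [[0,0,0,0.06,-0.12,0.06,-1],[0,0,0,0,0,0,-1]]
  ]
}}

```text
t: 21.68
eef_pos: [0.6266, 0.1487, 0.2526]
ee_rot: [-3.139, -0.783, -1.57]
force: [1.2, 7.0, -2.3]
width: 0.021
```

```bash
python3 - <<'E'
from h import *
st(); im,d=crop('scene','s13.png',(150,280,230,390),4.5); blank('scene',d,[.618,-.058])
E
```

```text
{'t': 21.675, 'eef_pos': [0.6266, 0.1487, 0.2526], 'ee_rot': [-3.1385, -0.783, -1.5701], 'force': [1.178, 7.0098, -2.296], 'moment': [4.7269, -0.3872, 0.0475], 'width': 0.021}
tip [0.6272 0.0231 0.1264] front [0.6272 0.0164 0.1331] grasp [0.6272 0.0363 0.1397]
scene blank top 0  side (array([ 0.61761481, -0.05946854]), np.float64(0.0007899678701188207), 284)
```

View pics/s13.png

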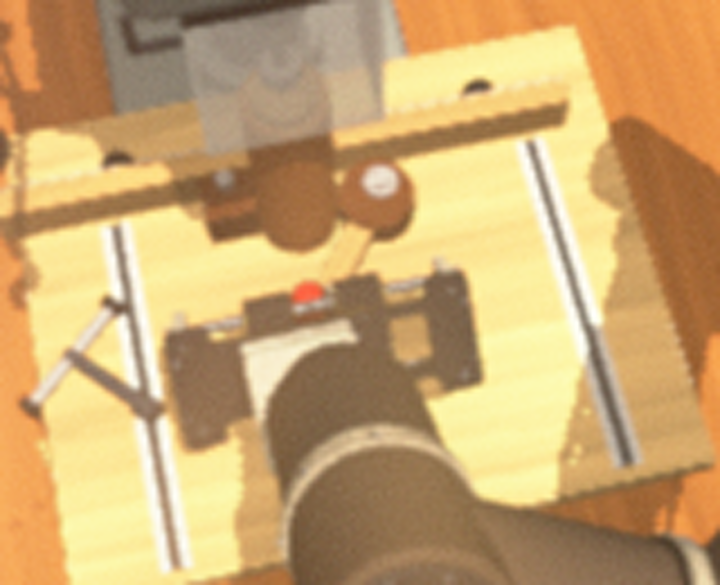

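Emit:
{"fn": "carry_out", "kwargs": {
  "targets": [
    [[0,0,0,0.06,-0.1,0.06,-1],[0,0,0,0,0,0,-1]]
  ]
}}

```text
t: 21.98
eef_pos: [0.629, 0.1465, 0.2526]
ee_rot: [-3.139, -0.783, -1.57]
force: [1.4, 7.0, -2.2]
width: 0.0211
```

Emit:
{"fn": "carry_out", "kwargs": {
  "targets": [
    [[0,0,0,0.06,-0.1,0.06,-1],[0,0,0,0,0,0,-1]]
  ]
}}

```text
t: 22.22
eef_pos: [0.6313, 0.1444, 0.2525]
ee_rot: [-3.139, -0.783, -1.57]
force: [0.2, 7.5, -1.8]
width: 0.0212
```

Emit:
{"fn": "carry_out", "kwargs": {
  "targets": [
    [[0,0,0,0.06,-0.1,0.06,-1],[0,0,0,0,0,0,-1]]
  ]
}}

```text
t: 22.48
eef_pos: [0.6334, 0.1424, 0.2525]
ee_rot: [-3.14, -0.783, -1.57]
force: [-4.2, 9.6, 0.4]
width: 0.0211
```

The cam has begun to bear (tangential resistance ≈ 9 N). Now to wedge it.

Emit:
{"fn": "carry_out", "kwargs": {
  "targets": [
    [[0,0,0,0.06,-0.1,0.06,-1],[0,0,0,0,0,0,-1]]
  ],
  "squeeze": 45
}}

```text
t: 22.72
eef_pos: [0.6354, 0.1405, 0.2525]
ee_rot: [-3.14, -0.783, -1.57]
force: [-8.0, 13.8, 1.6]
width: 0.0214
```

Emit:
{"fn": "carry_out", "kwargs": {
  "targets": [
    [[0,0,0,0.06,-0.1,0.06,-1],[0,0,0,0,0,0,-1]]
  ]
}}

```text
t: 22.98
eef_pos: [0.6374, 0.1385, 0.2525]
ee_rot: [-3.141, -0.784, -1.57]
force: [-11.1, 16.8, 3.7]
width: 0.021
```

```bash
python3 - <<'E'
from h import *
st(); im,d=crop('scene','s14.png',(150,280,230,390),4.5); blank('scene',d,[.618,-.058])
E
```

```text
{'t': 22.975, 'eef_pos': [0.6374, 0.1385, 0.2525], 'ee_rot': [-3.1414, -0.7838, -1.5695], 'force': [-11.1411, 16.7537, 3.662], 'moment': [5.7541, 3.0955, -3.7243], 'width': 0.021}
tip [0.6376 0.0128 0.1264] front [0.6376 0.0061 0.1331] grasp [0.6376 0.026  0.1396]
scene blank top 0  side (array([ 0.61773751, -0.05965327]), np.float64(0.0008039648996753806), 284)
```

View pics/s14.png

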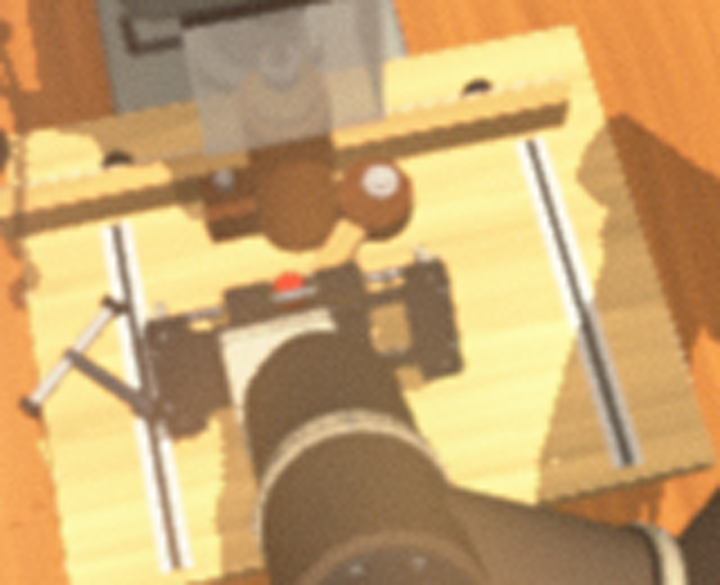

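Emit:
{"fn": "carry_out", "kwargs": {
  "targets": [
    [[0,0,0,0.06,-0.1,0.06,-1],[0,0,0,0,0,0,-1]]
  ]
}}

```text
t: 23.28
eef_pos: [0.6394, 0.1365, 0.2524]
ee_rot: [3.141, -0.784, -1.569]
force: [-16.7, 18.9, 4.3]
width: 0.0209
```

Emit:
{"fn": "carry_out", "kwargs": {
  "targets": [
    [[0,0,0,0.06,-0.1,0.06,-1],[0,0,0,0,0,0,-1]]
  ]
}}

```text
t: 23.52
eef_pos: [0.6413, 0.1344, 0.2524]
ee_rot: [3.14, -0.784, -1.569]
force: [-20.9, 23.0, 6.8]
width: 0.0211
```

Emit:
{"fn": "carry_out", "kwargs": {
  "targets": [
    [[0,0,0,0.05,-0.1,0.05,-1],[0,0,0,0,0,0,-1],[0,0,0,0,0,0,-1]]
  ]
}}

```text
t: 23.9
eef_pos: [0.6434, 0.1322, 0.2523]
ee_rot: [3.138, -0.785, -1.569]
force: [-22.5, 22.3, 7.3]
width: 0.0207
```

```bash
python3 - <<'E'
from h import *
st(); im,d=crop('scene','s15.png',(150,280,230,390),4.5); blank('scene',d,[.618,-.058])
E
```

```text
{'t': 23.9, 'eef_pos': [0.6434, 0.1322, 0.2523], 'ee_rot': [3.1384, -0.7852, -1.569], 'force': [-22.5219, 22.2965, 7.2681], 'moment': [6.1407, 5.8178, -6.6584], 'width': 0.0207}
tip [0.643  0.0064 0.1264] front [ 6.430e-01 -3.000e-04  1.331e-01] grasp [0.643  0.0196 0.1396]
scene blank top 0  side (array([ 0.6177713 , -0.05966302]), np.float64(0.0008490007869147981), 277)
```

View pics/s15.png

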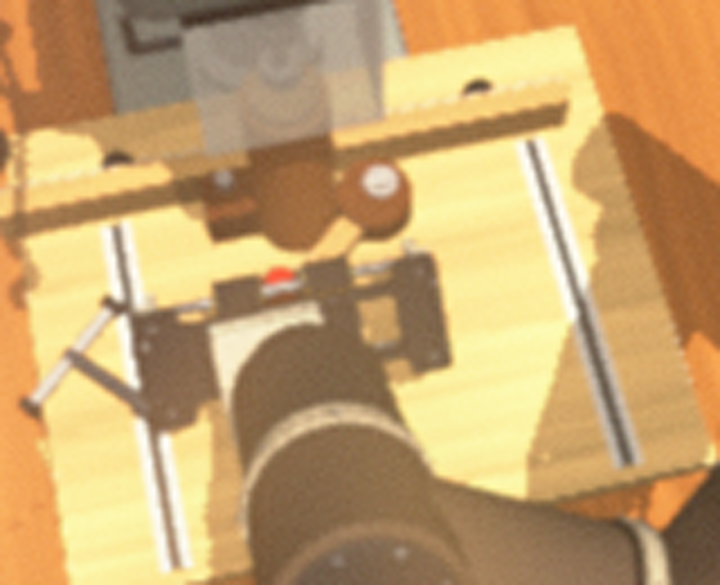

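Emit:
{"fn": "carry_out", "kwargs": {
  "targets": [
    [[0,0,0,0,0,0,0.1],[0,0,0,0,0,0,0.1],[0,0,0,0,0,0,0.1],[0,0,0,0,0,0,0.1],[0,0,0,0,0,0,0.1]]
  ]
}}

```text
t: 24.58
eef_pos: [0.6458, 0.1303, 0.2528]
ee_rot: [-3.142, -0.786, -1.57]
force: [-0.6, 0.1, 0.3]
width: 0.0482
```

```bash
python3 - <<'E'
from h import *
st(); im,d=crop('scene','s16.png',(150,280,230,390),4.5); blank('scene',d,[.618,-.058])
E
```

```text
{'t': 24.575, 'eef_pos': [0.6458, 0.1303, 0.2528], 'ee_rot': [-3.1415, -0.7862, -1.5702], 'force': [-0.6358, 0.0801, 0.3316], 'moment': [2.4444, -0.0049, -0.0695], 'width': 0.0482}
tip [0.6459 0.0044 0.127 ] front [ 0.6459 -0.0023  0.1337] grasp [0.6459 0.0176 0.1402]
scene blank top 0  side (array([ 0.61778007, -0.05811204]), np.float64(0.0007192935614229403), 293)
```

View pics/s16.png

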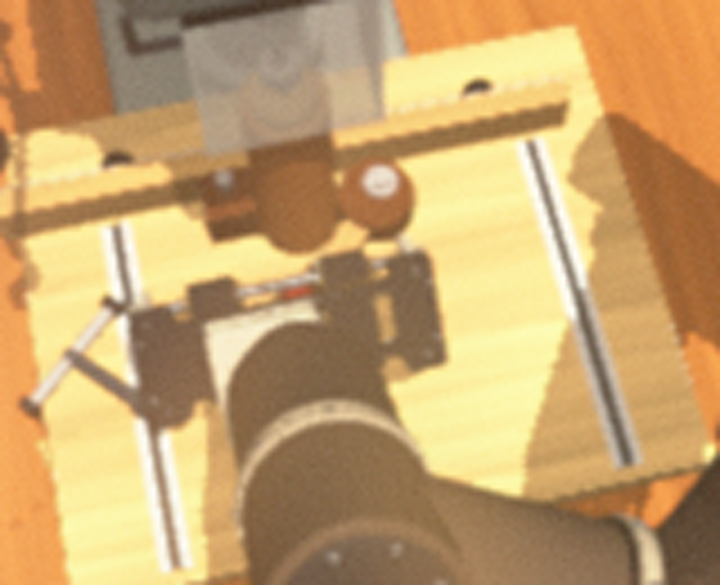

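```bash
python3 - <<'E'
from h import *
d=np.load('/tmp/scene.npy');im=cv2.cvtColor(cv2.imread('pics/_tmp.png'),cv2.COLOR_BGR2HSV)
m=(((im[...,0]<8)|(im[...,0]>172))&(im[...,1]>140)&(im[...,2]>80));m[:150]=0;m[280:]=0;m[:,:250]=0;m[:,390:]=0
r,c=np.nonzero(m);print(list(zip(r,c)));print(at_z('scene',[r.mean(),c.mean()],.161).round(4))
E
```

```text
[(np.int64(214), np.int64(296))]
[0.6321 0.0283 0.161 ]
```

After release the lever sprang back from about 41° to 49° and rolled the blank about 1.5 mm off the fence: I drove the cam too far. To mend it, I'll open the lever a little, reseat the blank, and close with less overdrive.

Emit:
{"fn": "carry_out", "kwargs": {
  "targets": [
    [[0,0,0,-0.05,0.3,-0.05,0.1],[0,0,0,-0.05,0.3,-0.05,0.1],[0,0,0,-0.05,0.3,-0.05,0.1],[0,0,0,-0.07,0.25,-0.07,0.1],[0,0,0,-0.1,0.25,-0.1,0.1],[0,0,0,-0.1,0.25,-0.1,0.1],[0,0,0,-0.1,0.25,-0.1,0.1],[0,0,0,0,0,0,0.1]]
  ]
}}

```text
t: 25.62
eef_pos: [0.5976, 0.1491, 0.2528]
ee_rot: [3.141, -0.786, -1.569]
force: [2.4, -0.2, 0.3]
width: 0.0483
```

```bash
python3 - <<'E'
from h import *
st(); im,d=crop('scene','s17.png',(150,280,230,390),4.5); blank('scene',d,[.618,-.058])
E
```

```text
{'t': 25.625, 'eef_pos': [0.5976, 0.1491, 0.2528], 'ee_rot': [3.1409, -0.7865, -1.5693], 'force': [2.4193, -0.2293, 0.2531], 'moment': [2.5043, -0.2779, 0.2492], 'width': 0.0483}
tip [0.5977 0.0231 0.127 ] front [0.5977 0.0164 0.1338] grasp [0.5977 0.0363 0.1402]
scene blank top 0  side (array([ 0.61752968, -0.05677571]), np.float64(0.0007304495202681455), 294)
```

View pics/s17.png

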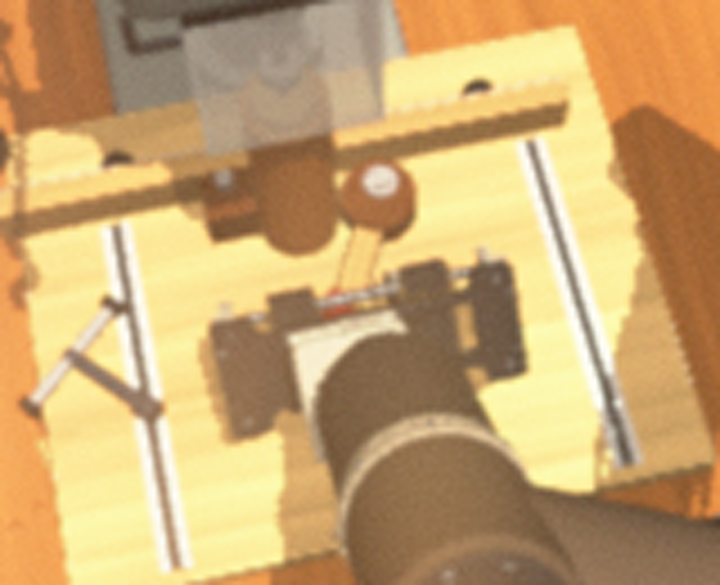

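The lever is now unloaded, but the grip would be in the way of the gripper. I'll swing the lever back to near open before reseating.

Emit:
{"fn": "carry_out", "kwargs": {
  "targets": [
    [[0,0,0,-0.15,0.43,-0.15,0.1],[0,0,0,-0.12,0.45,-0.12,0.1],[0,0,0,-0.08,0.47,-0.08,0.1],[0,0,0,-0.05,0.48,-0.05,0.1],[0,0,0,-0.01,0.48,-0.01,0.1],[0,0,0,0.02,0.48,0.02,0.1],[0,0,0,0.06,0.47,0.06,0.1],[0,0,0,0.09,0.46,0.09,0.1],[0,0,0,0.13,0.45,0.13,0.1],[0,0,0,0.16,0.43,0.16,0.1],[0,0,0,0.19,0.4,0.19,0.1],[0,0,0,0.22,0.37,0.22,0.1],[0,0,0,0,0,0,0.1],[0,0,0,0,-0.3,0,0.1],[0,0,0,0,0,0,0.1]]
  ]
}}

```text
t: 27.55
eef_pos: [0.4722, 0.1328, 0.2526]
ee_rot: [-3.141, -0.786, -1.57]
force: [-0.0, 0.3, -0.2]
width: 0.0482
```

```bash
python3 - <<'E'
from h import *
st(); im,d=crop('scene','s18.png',(150,280,230,390),4.5); blank('scene',d,[.618,-.058])
E
```

```text
{'t': 27.55, 'eef_pos': [0.4722, 0.1328, 0.2526], 'ee_rot': [-3.1414, -0.7861, -1.5705], 'force': [-0.0272, 0.2702, -0.2351], 'moment': [2.425, -0.0272, -0.0], 'width': 0.0482}
tip [0.4723 0.0068 0.1268] front [4.723e-01 1.000e-04 1.336e-01] grasp [0.4722 0.02   0.1401]
scene blank top 0  side (array([ 0.61761861, -0.05682453]), np.float64(0.0007668050306528366), 295)
```

View pics/s18.png

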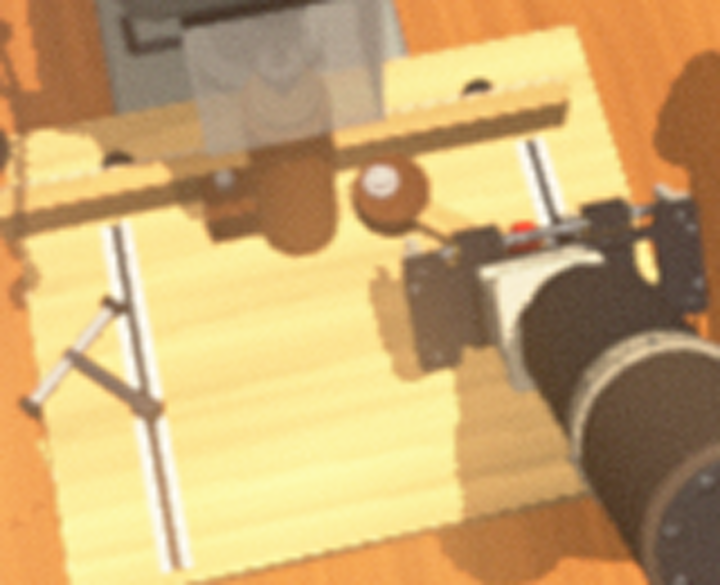

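Emit:
{"fn": "carry_out", "kwargs": {
  "targets": [
    [[0,0,0,-0.6,0,-0.6,0.1],[0,0,0,-0.6,0,-0.6,0.1],[0,0,0,-0.6,0,-0.6,-0.4],[0,0,0,-0.6,-0.9,-0.6,-0.4],[0,0,0,-0.65,-1,0.65,-0.4],[0,0,0,0,-1,0,-0.4],[0,0,0,0,-1,0,-0.4],[0,0,0,0,-1,0,-0.4],[0,0,0,0,-0.9,0,-0.4],[0,0,0,0,0,0,-0.4],[0,0,0,0.6,0,0.6,-0.4],[0,0,0,0.6,0,0.6,-0.4],[0,0,0,0.6,0,0.6,-0.4],[0,0,0,0.6,0,0.6,-0.4],[0,0,0,0.4,0,0.4,-0.4],[0,0,0,0.2,0,0.2,-0.4],[0,0,0,0,0,0,-0.4]]
  ]
}}

```text
t: 29.72
eef_pos: [0.6165, 0.111, 0.2299]
ee_rot: [-3.141, -0.786, -1.571]
force: [0.0, 0.7, -0.6]
width: 0.0261
```

Emit:
{"fn": "carry_out", "kwargs": {
  "targets": [
    [[0,0,0,0.08,-0.06,0.08,-0.4],[0,0,0,0.08,0,0.08,-0.4],[0,0,0,0.08,0,0.08,-0.4],[0,0,0,0.06,0,0.06,-0.4],[0,0,0,0.05,0,0.05,-0.4],[0,0,0,0.04,0,0.04,-0.4],[0,0,0,0.04,0,0.04,-0.4],[0,0,0,0,0,0,-0.4]]
  ]
}}

```text
t: 30.72
eef_pos: [0.6182, 0.0967, 0.2299]
ee_rot: [-3.141, -0.785, -1.57]
force: [-0.4, 4.3, -0.0]
width: 0.0264
```

Emit:
{"fn": "carry_out", "kwargs": {
  "targets": [
    [[0,0,0,0.03,0,0.03,-0.4],[0,0,0,0,-0.05,0,-0.4],[0,0,0,0,-0.05,0,-0.4],[0,0,0,0,0,0,-0.4]]
  ]
}}

```text
t: 31.22
eef_pos: [0.6198, 0.0957, 0.2296]
ee_rot: [3.141, -0.786, -1.57]
force: [-7.1, 10.0, 2.5]
width: 0.0264
```

Both faces are bearing again (-7 N in x, 10 N in y). Backing off and returning to the grip.

Emit:
{"fn": "carry_out", "kwargs": {
  "targets": [
    [[0,0,0,0,0.06,0,-0.4],[0,0,0,-0.1,0.04,-0.1,-0.4],[0,0,0,-0.3,0,-0.3,-0.4],[0,0,0,-0.6,0,-0.6,-0.4],[0,0,0,-0.8,0,-0.8,-0.4],[0,0,0,-0.8,0,-0.8,-0.1],[0,0,0,-0.8,0,-0.8,-0.1],[0,0,0,0.65,1,-0.65,-0.1],[0,0,0,0,1,0,-0.1],[0,0,0,0,1,0,-0.1],[0,0,0,0,1,0,0.1],[0,0,0,0,1,0,0.1],[0,0,0,0,0.8,0,0.1],[0,0,0,0,0,0,0.1]]
  ]
}}

```text
t: 32.98
eef_pos: [0.472, 0.2161, 0.2529]
ee_rot: [3.141, -0.786, -1.568]
force: [0.3, 0.9, 0.4]
width: 0.0481
```

```bash
python3 - <<'E'
from h import *
st(); im,d=crop('scene','s19.png',(150,280,230,390),4.5); blank('scene',d,[.618,-.058])
hsv=cv2.cvtColor(im,cv2.COLOR_RGB2HSV);P=cloud('scene',d)
m=(((hsv[...,0]<6)|(hsv[...,0]>174))&(hsv[...,1]>170)&(hsv[...,2]>90)&(d>0)&(abs(P[...,0]-.47)<.06)&(abs(P[...,1]-.015)<.06)&(P[...,2]>.157));q=P[m];print(len(q),q.mean(0).round(4))
E
```

```text
{'t': 32.975, 'eef_pos': [0.472, 0.2161, 0.2529], 'ee_rot': [3.1415, -0.786, -1.5682], 'force': [0.3457, 0.9181, 0.4118], 'moment': [2.4203, -0.1126, 0.0449], 'width': 0.0481}
tip [0.4723 0.0902 0.1271] front [0.4723 0.0835 0.1339] grasp [0.4722 0.1034 0.1404]
scene blank top 0  side (array([ 0.61756157, -0.05949013]), np.float64(0.0008379347682434754), 284)
21 [0.4761 0.0242 0.1612]
```

View pics/s19.png

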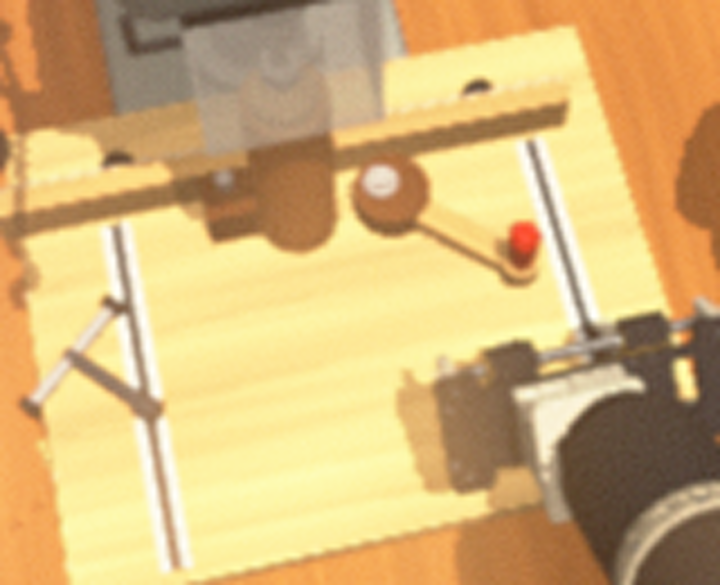

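Emit:
{"fn": "carry_out", "kwargs": {
  "targets": [
    [[0,0,0,0.5,-0.22,0.5,0.1],[0,0,0,0.6,0,0.6,0.1],[0,0,0,0.6,0,0.6,0.1],[0,0,0,0.55,0,0.55,0.1],[0,0,0,0,-0.3,0,0.1],[0,0,0,0,-0.2,0,0.1],[0,0,0,-0.22,-0.37,-0.22,0.1],[0,0,0,-0.19,-0.4,-0.19,0.1],[0,0,0,-0.16,-0.43,-0.16,0.1],[0,0,0,-0.13,-0.45,-0.13,0.1],[0,0,0,-0.09,-0.46,-0.09,0.1],[0,0,0,-0.06,-0.47,-0.06,0.1],[0,0,0,-0.02,-0.48,-0.02,0.1],[0,0,0,0.01,-0.48,0.01,0.1],[0,0,0,0.05,-0.48,0.05,0.1],[0,0,0,0.08,-0.47,0.08,0.1],[0,0,0,0.12,-0.45,0.12,0.1],[0,0,0,0.15,-0.43,0.15,0.1],[0,0,0,0,0,0,0.1]]
  ]
}}

```text
t: 35.4
eef_pos: [0.6258, 0.1514, 0.2526]
ee_rot: [-3.142, -0.786, -1.571]
force: [-0.2, -0.7, 0.8]
width: 0.0482
```

```bash
python3 - <<'E'
from h import *
st(); im,d=crop('scene','s20.png',(150,280,230,390),4.5); blank('scene',d,[.618,-.058])
E
```

```text
{'t': 35.4, 'eef_pos': [0.6258, 0.1514, 0.2526], 'ee_rot': [-3.1415, -0.7862, -1.571], 'force': [-0.1675, -0.6899, 0.7983], 'moment': [2.4394, 0.0241, -0.0147], 'width': 0.0482}
tip [0.6258 0.0254 0.1269] front [0.6258 0.0187 0.1336] grasp [0.6258 0.0387 0.1401]
scene blank top 0  side (array([ 0.61754844, -0.05936601]), np.float64(0.0008549040026769369), 282)
```

View pics/s20.png

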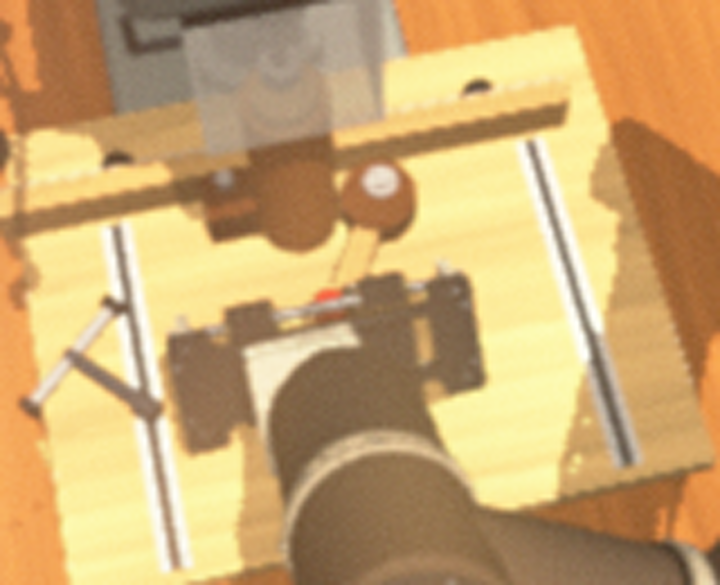

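Emit:
{"fn": "carry_out", "kwargs": {
  "targets": [
    [[0,0,0,0.09,-0.2,0.09,0.1],[0,0,0,0.09,-0.2,0.09,0.1],[0,0,0,0.1,-0.18,0.1,0.1],[0,0,0,0,0,0,0.1]]
  ]
}}

```text
t: 35.95
eef_pos: [0.6399, 0.1419, 0.2527]
ee_rot: [-3.141, -0.786, -1.57]
force: [0.6, 0.0, -0.1]
width: 0.0483
```

Emit:
{"fn": "carry_out", "kwargs": {
  "targets": [
    [[0,0,0,0.06,-0.1,0.06,0.1],[0,0,0,0,0,0,0.1]]
  ]
}}

```text
t: 36.2
eef_pos: [0.6422, 0.14, 0.2528]
ee_rot: [3.142, -0.786, -1.57]
force: [-0.9, -0.7, -0.1]
width: 0.0483
```

Emit:
{"fn": "carry_out", "kwargs": {
  "targets": [
    [[0,0,0,0.06,-0.1,0.06,0.1],[0,0,0,0,0,0,0.1]]
  ]
}}

```text
t: 36.45
eef_pos: [0.6445, 0.138, 0.2527]
ee_rot: [3.141, -0.786, -1.57]
force: [-3.8, 2.5, 0.6]
width: 0.0478
```

Emit:
{"fn": "carry_out", "kwargs": {
  "targets": [
    [[0,0,0,0.05,-0.08,0.05,0.1],[0,0,0,0,0,0,0.1]]
  ]
}}

```text
t: 36.7
eef_pos: [0.6462, 0.1363, 0.2526]
ee_rot: [3.141, -0.786, -1.57]
force: [-5.6, 3.3, 0.5]
width: 0.0486
```

Emit:
{"fn": "carry_out", "kwargs": {
  "targets": [
    [[0,0,0,0.05,-0.08,0.05,0.1],[0,0,0,0,0,0,0.1]]
  ]
}}

```text
t: 36.95
eef_pos: [0.6478, 0.1346, 0.2524]
ee_rot: [3.14, -0.786, -1.569]
force: [-9.2, 5.6, 0.9]
width: 0.048
```

```bash
python3 - <<'E'
from h import *
st(); im,d=crop('scene','s21.png',(150,280,230,390),4.5); blank('scene',d,[.618,-.058])
E
```

```text
{'t': 36.95, 'eef_pos': [0.6478, 0.1346, 0.2524], 'ee_rot': [3.1396, -0.7864, -1.5694], 'force': [-9.1839, 5.5833, 0.9038], 'moment': [3.4561, 2.1901, -2.3695], 'width': 0.048}
tip [0.6476 0.0086 0.1267] front [0.6476 0.0019 0.1334] grasp [0.6476 0.0218 0.1399]
scene blank top 0  side (array([ 0.61756324, -0.05955979]), np.float64(0.0007732365374825888), 284)
```

Closing torque is about 1.2 N m. I'll unload slowly and watch the springback.

Emit:
{"fn": "carry_out", "kwargs": {
  "targets": [
    [[0,0,0,-0.02,0.04,-0.02,0.1],[0,0,0,-0.02,0.04,-0.02,0.1],[0,0,0,0,0,0,0.1]]
  ]
}}

```text
t: 37.38
eef_pos: [0.6464, 0.1356, 0.2525]
ee_rot: [3.141, -0.787, -1.57]
force: [-4.3, 0.9, -1.1]
width: 0.0478
```

Emit:
{"fn": "carry_out", "kwargs": {
  "targets": [
    [[0,0,0,-0.02,0.04,-0.02,0.1],[0,0,0,-0.02,0.04,-0.02,0.1],[0,0,0,0,0,0,0.1]]
  ]
}}

```text
t: 37.75
eef_pos: [0.645, 0.1376, 0.253]
ee_rot: [-3.14, -0.786, -1.57]
force: [0.1, -0.2, -0.9]
width: 0.0482
```

```bash
python3 - <<'E'
from h import *
st(); im,d=crop('scene','s22.png',(150,280,230,390),4.5); blank('scene',d,[.618,-.058])
E
```

```text
{'t': 37.75, 'eef_pos': [0.645, 0.1376, 0.253], 'ee_rot': [-3.1405, -0.7857, -1.5701], 'force': [0.0634, -0.2168, -0.9106], 'moment': [2.4159, -0.0456, -0.0536], 'width': 0.0482}
tip [0.6453 0.0117 0.1272] front [0.6453 0.005  0.1339] grasp [0.6452 0.0249 0.1404]
scene blank top 0  side (array([ 0.61770636, -0.05946054]), np.float64(0.000857694112725433), 280)
```

```bash
python3 - <<'E'
import cv2,numpy as np
a=cv2.imread('pics/s21.png')[200:420,150:420];b=cv2.imread('pics/s22.png')[200:420,150:420]
cv2.imwrite('pics/c22.png',cv2.resize(np.hstack([a,b]),None,fx=1.45,fy=1.45))
E
```

```text
(no output)
```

View pics/c22.png

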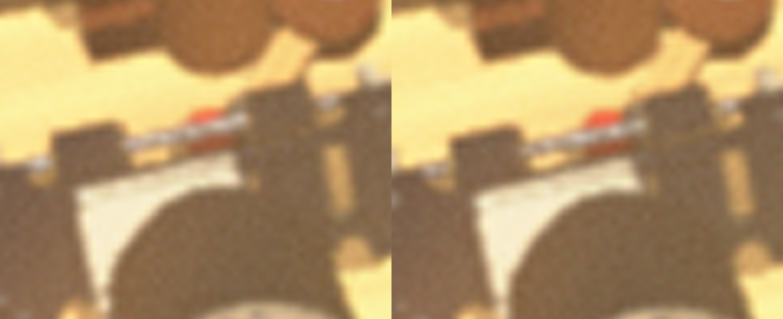

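On unloading the lever followed only about 1.5 mm, then stayed put at zero force, and the blank did not move. So the cam is wedged up to what its friction holds. Moving the finger clear and withdrawing.

Emit:
{"fn": "carry_out", "kwargs": {
  "targets": [
    [[0,0,0,0,0.2,0,0.1],[0,0,0,0,0.3,0,0.1],[0,0,0,0,0,0,0.1],[0,0,0,-0.3,0,-0.3,0.1],[0,0,0,-0.6,0,-0.6,0.1],[0,0,0,-0.7,0,-0.7,0.1],[0,0,0,-0.7,0,-0.7,0.1],[0,0,0,-0.5,0,-0.8,0.1],[0,0,0,0,0,-0.8,0.1],[0,0,0,0,0,-0.8,0.1],[0,0,0,0,0,0,0.1],[0,0,0,0,0,0,0.1]]
  ]
}}

```text
t: 39.3
eef_pos: [0.6317, 0.2702, 0.2854]
ee_rot: [3.14, -0.786, -1.569]
force: [-0.2, -0.2, -0.5]
width: 0.0483
```

```bash
python3 - <<'E'
from h import *
st(); im,d=crop('scene','s23.png',(130,280,190,390),3.9); blank('scene',d,[.618,-.058])
hsv=cv2.cvtColor(im,cv2.COLOR_RGB2HSV);P=cloud('scene',d)
m=(((hsv[...,0]<6)|(hsv[...,0]>174))&(hsv[...,1]>170)&(hsv[...,2]>90)&(d>0)&(abs(P[...,0]-.63)<.06)&(abs(P[...,1]-.03)<.06)&(P[...,2]>.157)&(P[...,2]<.17));q=P[m].mean(0);print(m.sum(),q.round(4),np.degrees(np.arctan2(q[1]+.0595,q[0]-.556)))
E
```

```text
{'t': 39.3, 'eef_pos': [0.6317, 0.2702, 0.2854], 'ee_rot': [3.1404, -0.7865, -1.5688], 'force': [-0.2385, -0.2273, -0.4548], 'moment': [2.3596, -0.0445, -0.035], 'width': 0.0483}
tip [0.6317 0.1442 0.1597] front [0.6318 0.1375 0.1664] grasp [0.6317 0.1574 0.1729]
scene blank top 0  side (array([ 0.61763834, -0.05949499]), np.float64(0.0007212041592646392), 285)
0 [nan nan nan] nan<stdin>:4: RuntimeWarning: Mean of empty slice.
  ret = um.true_divide(
```

View pics/s23.png

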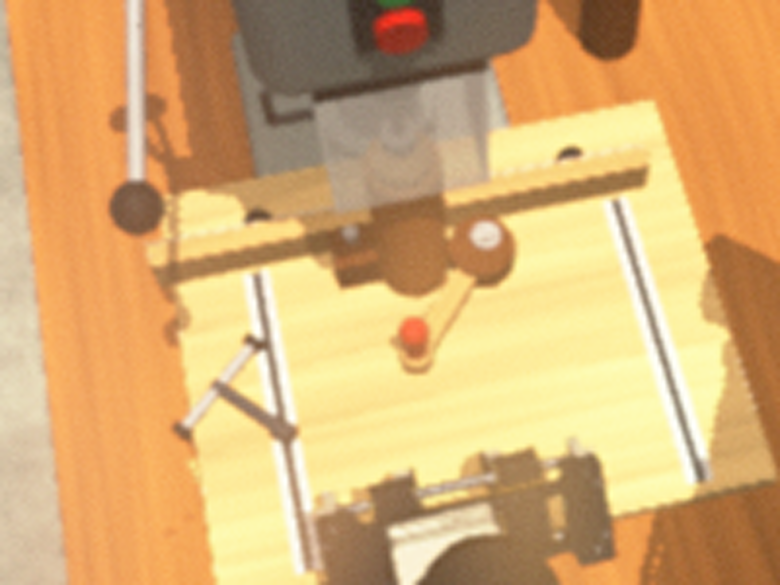

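```bash
python3 - <<'E'
from h import *
im=cv2.imread('pics/_tmp.png');d=np.load('/tmp/scene.npy');P=cloud('scene',d)
h=cv2.cvtColor(im,cv2.COLOR_BGR2HSV)
m=((h[...,0]<9)|(h[...,0]>172))&(h[...,1]>140);m[:205]=0;m[230:]=0;m[:,:285]=0;m[:,310:]=0
for i,j in zip(*np.nonzero(m)): print(i,j,h[i,j],P[i,j].round(4))
t=P[m&(P[...,2]>.156)&(d>0)];q=t.mean(0);print(len(t),q.round(4),np.degrees(np.arctan2(q[1]+.0595,q[0]-.556)),np.hypot(q[1]+.0595,q[0]-.556))
E
```

```text
212 295 [  8 175 252] [0.6336 0.0208 0.1601]
212 296 [  8 178 251] [0.6308 0.0225 0.1622]
212 297 [  8 175 248] [0.6279 0.0235 0.163 ]
213 294 [  7 182 252] [0.6373 0.0247 0.1632]
213 295 [  7 176 253] [0.6344 0.0251 0.1624]
213 296 [  7 177 253] [0.6315 0.0257 0.1624]
213 297 [  8 178 253] [0.6286 0.0261 0.1617]
214 293 [  8 179 241] [0.6408 0.026  0.1603]
214 294 [  8 184 252] [0.6378 0.026  0.1588]
214 295 [  8 181 253] [0.6351 0.0286 0.1632]
214 296 [  7 176 253] [0.6321 0.0285 0.1613]
214 297 [  7 184 252] [0.6292 0.0287 0.1604]
214 298 [  8 178 248] [0.6264 0.0305 0.1628]
215 293 [  8 179 235] [0.6415 0.0301 0.1624]
215 294 [  7 178 251] [0.6387 0.0319 0.1649]
215 295 [  7 173 253] [0.6356 0.0299 0.159 ]
215 296 [  7 177 253] [0.6328 0.0316 0.1612]
215 297 [  7 181 251] [0.6301 0.0349 0.167 ]
215 298 [  8 180 241] [0.6271 0.034  0.1634]
216 294 [  8 184 236] [0.6392 0.0333 0.161 ]
216 295 [  8 182 243] [0.6364 0.035  0.1632]
216 296 [  7 179 245] [0.6334 0.0344 0.1602]
216 297 [  8 183 240] [0.6305 0.0351 0.1605]
216 298 [  8 178 230] [0.6275 0.0344 0.1572]
217 295 [  8 176 229] [0.637  0.0372 0.1611]
217 296 [  8 177 231] [0.634  0.0369 0.1589]
26 [0.6334 0.0298 0.1616] 49.07410996906837 0.11821855947896416
```

```bash
python3 - <<'E'
from h import *
im,d=grab('scene','s24.png')
for q,z in(('bored_blank',0),('wax_tin',0),('chuck_key',.09)):
    for r in arm.landmark_of('scene',q)[:1]: print(q,round(r['conf'],2),at_z('scene',r['point'],z).round(4))
blank('scene',d,[.618,-.058]); print(arm.get_state()['t'])
E
```

```text
bored_blank 0.71 [ 0.7731 -0.0142  0.    ]
wax_tin 0.52 [ 0.5896 -0.2467  0.    ]
chuck_key 0.78 [0.7677 0.0353 0.09  ]
scene blank top 0  side (array([ 0.61768291, -0.05938972]), np.float64(0.0007815405563428097), 280)
39.55
```

View pics/s24.png

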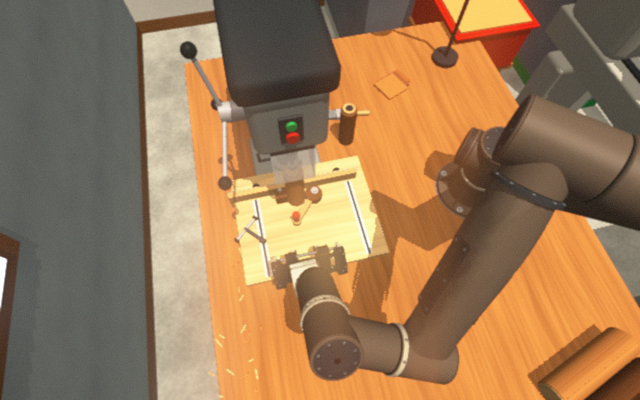

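The bored blank at (120,347), brush and key at (230,247) look unchanged. The network's bored-blank and tin hits are clearly wrong (they fall on the key and the press). The tin is hidden by the arm here, so I'll check it in the top view.

```bash
python3 - <<'E'
from h import *
im,d=grab('top','t25.png')
for r in arm.landmark_of('top','wax_tin')[:1]: print(r['conf'],at_z('top',r['point'],0).round(4))
E
```

```text
0.52 [0.3478 0.4591 0.    ]
```

View pics/t25.png

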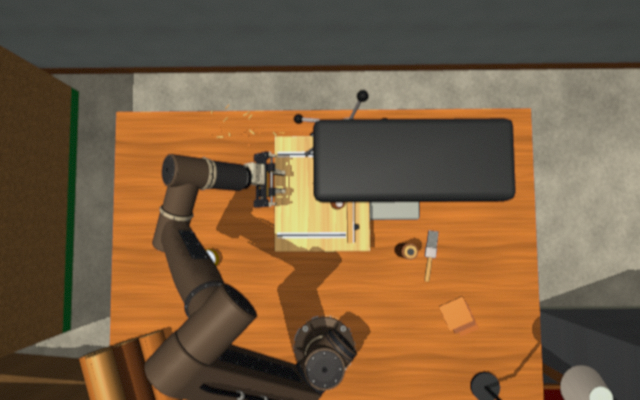

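The tin shows at (258,213), partly under the arm but in its old place. The arm is clear of everything, so I'm handing in.

```bash
python3 -c "
from station import arm
print(arm.job_done())"
```

```text
the job is handed in; nothing more can be done
None
```

The blank stands seated against the fence and stop with the cam closed on it. I handed the job in at about 39.7 s of the 58 s; no verdict was reported.

**What I did:** I slid the blank standing, pushed about 20 mm above the plywood by the two fingertips, first to the fence and then to the stop. I then closed the cam lever, backed the finger off until it read zero force, and withdrew clear of everything.

**What went wrong on the way:** On the first clamping I drove the lever too far (about 3.5 N m). When I let go it sprang back about 8° and rolled the blank about 1.5 mm off the fence. I opened the lever again, pushed the blank back against both faces, and closed the cam a second time to about 1.2 N m with a slow release.

**Last checks:**
- **Blank:** it is upright at (0.6177, -0.0594), within about 0.2 mm of where it sat when pressed on both faces. It did not move when I let go.
- **Lever:** it stays at about 49°, which is where resistance began while closing. I judged that the cam bears from the force needed to move it there. I did not measure the clamping force, and I estimate roughly 20 N.
- **Bystanders:** in the pictures the bored blank, brush and chuck key look unmoved. The wax tin is partly hidden by the arm but shows in its old place. In the last scene view the network misplaced the bored blank and the tin, so for those I went by the pictures.

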